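# Load the amber polisher and set its timer

### The job

Press the red mushroom stop fully down so the polisher is locked off, then put every amber pebble lying between the polisher and the control box into the tub and slide the cover fully shut. Then screw the cover's black clamp knob down clockwise until it stops tight and roll the timer wheel until the 6 stands uppermost between the red pointers (these two in either order), and last twist the mushroom stop clockwise until it comes fully up again. Leave the loupe that lies among them where it is.

Things in the scene. Friction and masses are not known exactly. Their poses are not given: they have to be found in the camera images.
- polisher: bench polisher, fixed: grey tub in front, blue drive housing behind, 300 (x) x 166 (y) mm, 86 mm high over the aluminium cover rails along both sides. Origin at the centre of its underside; +x points from tub to housing (away from the robot at yaw 0), z up
- tub_floor (a point): centre of the tub's inner floor, 25 mm above the table; axes as the polisher's. The tub's inside is 110 (x) x 138 (y) mm and 50 mm deep up to the walls' top; when the cover is pushed back, the rear 20 to 30 mm of the tub stay covered, so things go in round x = -10 mm of this point
- cover (a joint): slide of the flat grey cover (150x149x6 mm, underside 76 mm over the table) along the polisher's +x, in m: 0 = shut (front edge flush with the polisher's front), 0.125 = fully back. It rubs with about 2 N and stays where it is left; pull it by its black knob
- knob_mid (a point): middle of the black knurled clamp knob (round, 40 mm diameter, 26 mm tall, on a vertical axis) that sits captive on the front of the cover and moves with it; about 98 mm above the table, so the knob's underside is 3 mm above the cover while loose. It stands over the tub's front block when the cover is shut
- clamp_knob (a joint): turn of the clamp knob in rad, clockwise seen from above positive: 0 = loose, 3.0 = against its stop, tight. It sinks 1 mm per rad, turns with about 0.06 N m and stays where it is left
- control_box: grey control box, fixed, 120 (x) x 170 (y) mm, top 50 mm above the table; origin at the centre of its underside, z up. Timer wheel at y = +40 mm, red mushroom stop at y = -45 mm
- wheel_top (a point): uppermost point of the timer wheel's rim (fixed point, axes as the control box), 66 mm above the table: cream wheel, 64 mm diameter, 26 mm wide, standing upright on an axis along the control box's y, 16 mm proud of the box top; between two low red-marked pointers (61 mm above the table) that show the digit read
- timer_wheel (a joint): turn of the timer wheel in rad; digits 0 to 9 stand on its rim 0.6283 rad (one step, 20 mm of rim) apart; the digit d is uppermost, between the pointers, at d x 0.6283 (digit 6: 3.770). It grows as the rim's top moves to the control box's +x; ends at 0 and 5.65. No clicks: it turns with about 0.02 N m of friction and stays where it is left; a fingertip pressed on it with 2 to 4 N and drawn along x rolls it
- stop_top (a point): centre of the top of the red mushroom stop (head 40 mm diameter, 18 mm tall, vertical axis): 88 mm above the table while up, 82 mm while pressed. Rides and turns with the head
- stop_plunger (a joint): how far the stop was pushed in, m: 0 = not pressed, 0.006 = fully in. Takes about 5 N to press fully and then stays in; it keeps this value when twisting lifts the head again
- stop_head (a joint): turn of the mushroom head in rad, clockwise seen from above positive, 0 to 0.8, at a stop at both ends; 0 at the start. Turning it (about 0.03 N m) screws the pressed head up 7.5 mm per rad, so the whole 0.8 rad brings it up by 6 mm again; it stays where it is left
- amber_02: orange amber pebble, 33x51x16 mm; loose on the table between polisher and control box, may be absent. Origin at the centre of its underside; long side along its own y, grasp across x; z up
- amber_06: bright orange amber pebble, 31x49x16 mm; loose on the table between polisher and control box, may be absent. Origin at the centre of its underside; long side along its own y, grasp across x; z up
- amber_12: dark greenish amber pebble, 30x56x16 mm; loose on the table between polisher and control box, may be absent. Origin at the centre of its underside; long side along its own y, grasp across x; z up
- amber_14: orange-brown amber pebble, 31x59x15 mm; loose on the table between polisher and control box, may be absent. Origin at the centre of its underside; long side along its own y, grasp across x; z up
- loupe: small folding loupe, white barrel between black covers, 29x39x16 mm, lying loose; not part of the job. Origin at the centre of its underside

How it is judged:
By the outcome, as a careful person would: the job done as asked, in the order asked, and still so for the second after the job is handed in, with the robot touching nothing.
Of amber_02, amber_06, amber_12, amber_14 only 3 to 4 are there at a start; the rules pass over those that are not, and their reading is None.
At some moment in a run one of amber_02, amber_06, amber_12, amber_14 may be knocked a few centimetres aside while the robot is not near it.
Once in a run the grip may slacken for a moment while it holds something.
It also fails if it takes over 208 s, if anything falls off the work surface, if the arm or the gripper's body presses on something with over 40 N, if the wrist force passes 120 N, or if a joint passes its speed limit or range.

### The arm

A 7-joint arm with a two-finger parallel gripper is mounted at the origin on a cart in front of the work surface, level with it; the furniture and walls round the work are solid. World frame = base frame: x ahead of the robot, y to its left, z up, the work surface at z = 0. Lengths are in m, angles in rad, forces in N, time in s.
With the tool pointing down it reaches from about 0.4 to 0.9 m from the base axis. Payload 5.6 kg.
Tool frame: the origin (TCP) lies at the very end of the fingers, on their centre line; the grasp point (between the pads) lies 19 mm behind it; z points along the fingers, y is the direction in which the jaws open and shut (so a half turn about z gives the same grasp; the last joint's range is limited). The gripper opens to 92 mm and grips with 3 to 60 N. Pads are 20 mm wide; open, the fingers measure 128 mm over their backs; the gripper's body (75 mm by 189 mm) begins 69 mm behind the grasp point.
Start: joints at [1.277, 0.468, -0.012, 1.603, 0.006, 1.071, -0.056], TCP at [0.161, -0.63, 0.215] pointing down, gripper open.
Joint ranges: [-2.53, 2.53], [-0.31, 2.02], [-1.57, 1.55], [0.28, 2.44], [-1.29, 4.43], [0.15, 1.84], [-2.92, 2.92]. Speed limits (rad/s): [2.57, 2.57, 3.14, 3.14, 3.14, 3.14, 3.14].

### API

Orientations are given as a unit quaternion [w, x, y, z].
In Python, from rig import telemetry, viewer, ticket gives the robot as it stands.
- The arm moves only by the tool send_rows, never from a script. Its argument "steps" is a list of rows, each an object of numbers: "tx", "ty", "tz": the shift along the tool's x, y, z in units of 30 mm (1.0 is 30 mm); "rx", "ry", "rz": the turn, a rotation vector about the tool's x, y, z in units of 5 degrees (1.0 is 5 degrees); "claw": the opening in per cent of the stroke, from 0 (shut) to 100 (fully open). In form: [{"tx": .., "ty": .., "tz": .., "rx": .., "ry": .., "rz": .., "claw": ..}, ...]. A call has exactly 8 rows; each row is the pose to reach, as a shift and turn from the pose commanded when the call began, along the tool's axes at that moment; what a row does not reach only later rows make up. A row lasts 1/12 s, in which the tool goes at most 41.7 mm and 7.16 degrees, less where a joint would pass 70% of its speed; a pose out of reach is approached as far as the arm can. A call with a gripper value outside its range is refused whole. The fingers move at their own pace and stop on an object; "newtons" is the grip in N (left out, the last holds). Time passes only in rows, so rows that repeat a pose let the fingers close, or fill a call up. It gives the time, the measured TCP pose, the force and the opening at its end, in the units of the state.
- telemetry.state(): the state, without advancing time (a new reading comes with each control period).
- viewer.read_camera(name): name is "scene" or "side" or "wrist"; returns a dict with "pixels" (420x560x3 uint8, red, green, blue), "K" (3x3 intrinsics, pixels), "k1" (the pictures are not rectified: a ray, as slopes to the right and down, at radius r is drawn at 1 + k1 r^2 times it, then the intrinsics apply), "rvec" (rotation vector, rad) and "tvec" (3), from world to camera coordinates, as OpenCV has them. Camera axes: x right, y down, z forward; pixel columns grow to the right and rows downward; lengths in m; the calibration is good to about 2 mm. A picture is of the moment at which its call begins. There is no depth.
- ticket.close_job(): hands the job in, once; it reports no verdict.
The state is a dict: "t": time; "q": joint angles; "qvel": joint speeds; "joint_torque": joint torques, N m; "position": TCP position; "eef_rot": TCP orientation; "force": force on the tool from outside, world axes, zero at the start; "wrist_torque": the same for the moment, N m; "opening": opening from 0.0 (shut) to 1.0 (fully open).
Only numpy, scipy, OpenCV 4.12 (cv2) and the standard library are available. Lean on these libraries where they do the work, as an engineer would, in place of code of your own. Each camera call takes 0.05 s, during which the arm holds its last target.

## Working session

There is one attempt and no reset: what is moved stays moved. The work goes in short steps, Python scripts to look and compute and a tool call to move; the robot and the scene stay as the last step left them, time stands still between calls to the robot, and variables do not carry over. Pictures are saved under pics/ and viewed, and the job is handed in when it is done.

Besides the shell and the picture viewer there is one more tool, called after "Emit:" by a JSON object that holds its "op" and its "data". send_rows: Moves the arm, as the interface text tells. Its arguments: {"type":"object","properties":{"steps":{"type":"array"},"newtons":{"type":"number"}},"required":["steps"]}

```bash
mkdir -p pics; ls
cat > h.py <<'E'
import numpy as np, cv2
from rig import telemetry, viewer, ticket
from scipy.spatial.transform import Rotation as R
def snap(name,fn):
    d=viewer.read_camera(name); cv2.imwrite('pics/%s.png'%fn,d['pixels'][:,:,::-1]); np.savez('pics/%s.npz'%fn,**{k:np.asarray(v) for k,v in d.items()}); return d
def load(fn): 
    z=np.load('pics/%s.npz'%fn); return {k:z[k] for k in z.files}
def ray(d,u,v):
    K=d['K'];k1=float(d['k1']); x=(u-K[0,2])/K[0,0]; y=(v-K[1,2])/K[1,1]
    rd=np.hypot(x,y); r=rd
    for _ in range(30): r=rd/(1+k1*r*r)
    s=r/rd if rd>0 else 1
    Rm=cv2.Rodrigues(np.asarray(d['rvec'],float))[0]; t=np.asarray(d['tvec'],float).ravel()
    return -Rm.T@t, Rm.T@np.array([x*s,y*s,1.])
def onz(d,u,v,z):
    o,r=ray(d,u,v); return o+r*(z-o[2])/r[2]
def proj(d,P):
    Rm=cv2.Rodrigues(np.asarray(d['rvec'],float))[0]; p=Rm@np.asarray(P,float)+np.asarray(d['tvec'],float).ravel()
    x,y=p[0]/p[2],p[1]/p[2]; f=1+float(d['k1'])*(x*x+y*y); K=d['K']
    return K[0,0]*x*f+K[0,2],K[1,1]*y*f+K[1,2]
def tri(d1,p1,d2,p2):
    o1,r1=ray(d1,*p1);o2,r2=ray(d2,*p2); r1/=np.linalg.norm(r1); r2/=np.linalg.norm(r2)
    A=np.stack([r1,-r2],1); s=np.linalg.lstsq(A,o2-o1,rcond=None)[0]
    a=o1+r1*s[0];b=o2+r2*s[1]; return (a+b)/2,np.linalg.norm(a-b)
E
python3 - <<'E'
from h import *
for n in ['scene','side','wrist']:
    d=snap(n,n+'0'); print(n,d['K'].tolist(),d['k1'],d['rvec'],d['tvec'],ray(d,280,210))
s=telemetry.state(); print(s)
E
```

```text
pics
scene [[407.22045566011343, 0.0, 280.35884472198495], [0.0, 407.22045566011343, 209.8098806263126], [0.0, 0.0, 1.0]] -0.12335631904359233 [ 0.80154287 -2.38048945  1.27667603] [0.39468673 0.24784448 0.85134603] (array([-0.05048564,  0.6898049 ,  0.68089276]), array([ 0.5205596 , -0.6543967 , -0.54843746]))
side [[425.84419936301515, 0.0, 278.1024841802778], [0.0, 425.84419936301515, 207.6933179508576], [0.0, 0.0, 1.0]] -0.03387611838586166 [ 0.24241705 -2.78709004  1.27001144] [0.52008373 0.15587659 0.90115315] (array([0.41496236, 0.65859505, 0.70775731]), array([ 0.12287128, -0.74086776, -0.66035355]))
wrist [[378.5300833995938, 0.0, 282.8353687776385], [0.0, 378.5300833995938, 214.34067591178137], [0.0, 0.0, 1.0]] 0.0014760647463925732 [-2.30440776  1.78733109  0.24891836] [-0.64777283 -0.03163082  0.39236231] (array([ 0.23443807, -0.60951849,  0.38481727]), array([-0.25363803, -0.05504808, -0.96582869]))
{'t': 0.15, 'q': array([ 1.27701774,  0.46820626, -0.01159092,  1.60335166,  0.00602175,
        1.0714051 , -0.05630854]), 'qvel': array([-2.69585313e-04, -1.42808607e-03, -4.63930431e-04, -3.93611578e-03,
       -7.64366047e-04,  8.13266285e-04, -5.67891579e-05]), 'joint_torque': array([ 1.10208013e-03, -5.20948756e+01, -1.17219868e-02, -2.43973660e+01,
       -5.65619313e-02,  1.52549503e-02,  1.03382474e-04]), 'position': array([ 0.16112452, -0.62927871,  0.21386383]), 'eef_rot': array([-6.52249877e-04,  9.92153470e-01,  1.25024175e-01, -1.46115160e-04]), 'force': array([ 0.05075686, -0.05859909,  0.11249234]), 'wrist_torque': array([ 0.02974064, -0.02177412, -0.00203669]), 'opening': 1.0031507977765777}
```

View pics/scene0.png

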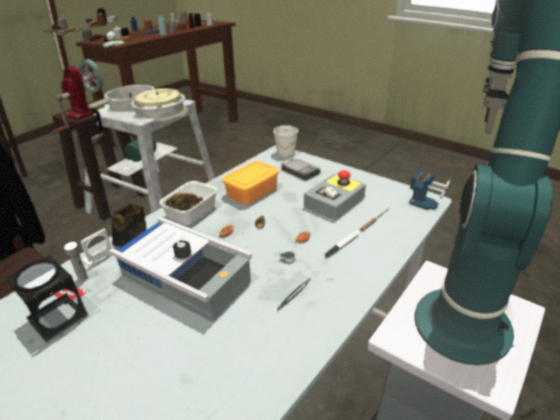

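View pics/side0.png

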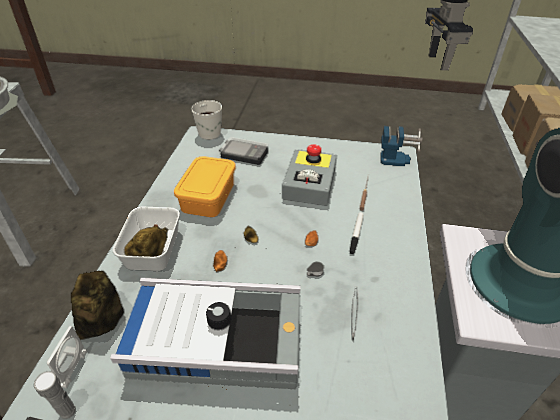

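View pics/wrist0.png

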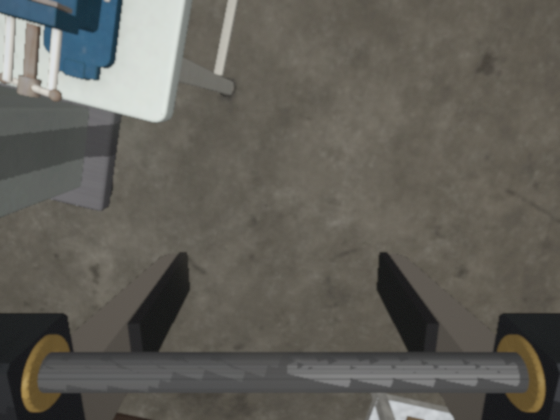

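Run:
```python
from h import *
a=cv2.imread('pics/side0.png')
cv2.imwrite('pics/zs0.png',cv2.resize(a[130:290,180:380],None,fx=4,fy=4,interpolation=cv2.INTER_CUBIC)[:, :800][:600])
cv2.imwrite('pics/zs1.png',cv2.resize(a[265:400,100:310],None,fx=3.8,fy=3.8,interpolation=cv2.INTER_CUBIC))
b=cv2.imread('pics/scene0.png')
cv2.imwrite('pics/zc0.png',cv2.resize(b[160:280,190:390],None,fx=4,fy=4,interpolation=cv2.INTER_CUBIC))
d=load('side0')
for n,u,v,z in [('amb220',220,260,.008),('dark',250,235,.008),('bright',312,239,.008),('loupe',316,270,.008),('stop',314,149,.088),('knob',218,311,.11),('polFL',299,285,.086),('polFR',299,374,.086),('polBR',117,358,.086)]: print(n,onz(d,u,v,z).round(3))
```

```text
amb220 [0.647 0.06  0.008]
dark [ 0.599 -0.027  0.008]
bright [ 0.455 -0.039  0.008]
loupe [0.436 0.052 0.008]
stop [ 0.483 -0.293  0.088]
knob [0.585 0.259 0.11 ]
polFL [0.461 0.161 0.086]
polFR [0.437 0.333 0.086]
polBR [0.726 0.358 0.086]
```

View pics/zs0.png

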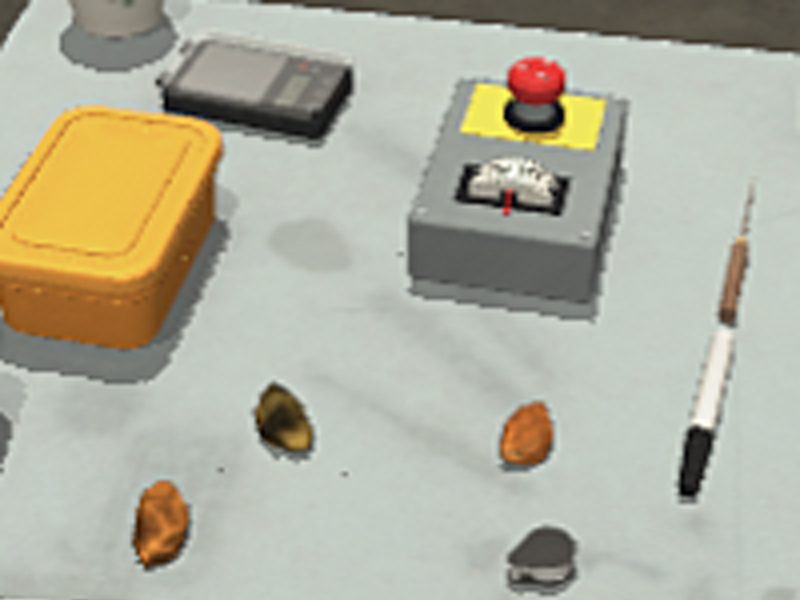

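View pics/zs1.png

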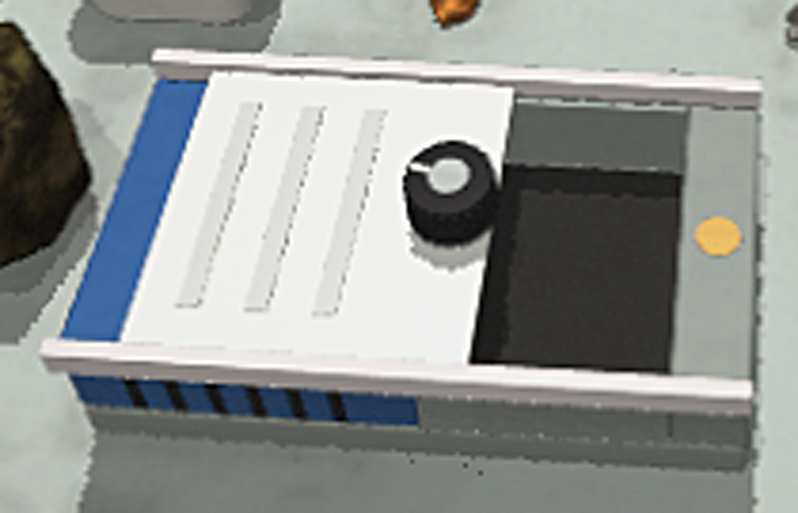

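View pics/zc0.png

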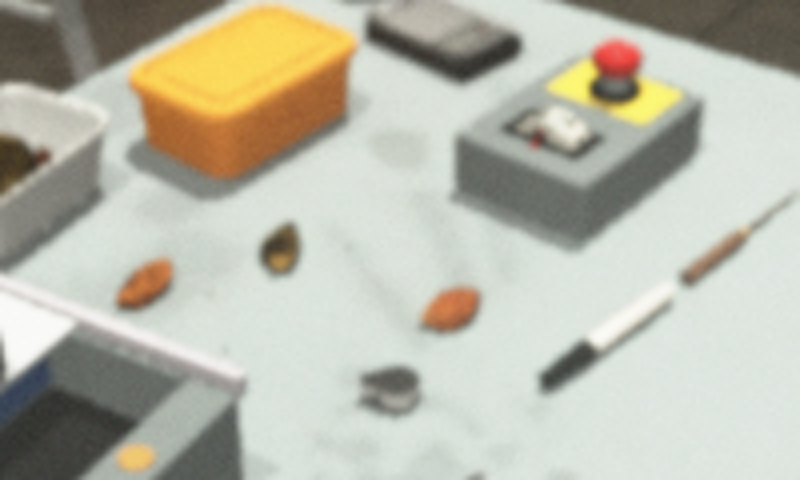

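Emit:
{"op": "send_rows", "data": {"steps": [{"tx":1,"ty":-0.7,"tz":-0.6,"rz":0.3},{"tx":2,"ty":-1.4,"tz":-1.17,"rz":0.6},{"tx":3,"ty":-2.1,"tz":-1.17,"rz":1},{"tx":4,"ty":-2.8,"tz":-1.17,"rz":1.4},{"tx":5,"ty":-3.6,"tz":-1.17,"rz":1.8},{"tx":6,"ty":-4.3,"tz":-1.17,"rz":2.2},{"tx":7,"ty":-5.0,"tz":-1.17,"rz":2.6},{"tx":8,"ty":-5.7,"tz":-1.17,"rz":2.87}]}}

```text
schema error: expected keys tx, ty, tz, rx, ry, rz, claw
```

Emit:
{"op": "send_rows", "data": {"steps": [{"tx":1,"ty":-0.7,"tz":-0.6,"rx":0,"ry":0,"rz":0.3,"claw":100},{"tx":2,"ty":-1.4,"tz":-1.17,"rx":0,"ry":0,"rz":0.6,"claw":100},{"tx":3,"ty":-2.1,"tz":-1.17,"rx":0,"ry":0,"rz":1,"claw":100},{"tx":4,"ty":-2.8,"tz":-1.17,"rx":0,"ry":0,"rz":1.4,"claw":100},{"tx":5,"ty":-3.6,"tz":-1.17,"rx":0,"ry":0,"rz":1.8,"claw":100},{"tx":6,"ty":-4.3,"tz":-1.17,"rx":0,"ry":0,"rz":2.2,"claw":100},{"tx":7,"ty":-5,"tz":-1.17,"rx":0,"ry":0,"rz":2.6,"claw":100},{"tx":8,"ty":-5.7,"tz":-1.17,"rx":0,"ry":0,"rz":2.87,"claw":100}]}}

```text
t: 0.82
position: [0.3521, -0.4028, 0.2497]
eef_rot: [0.0, 1.0, -0.001, -0.0]
force: [0.0, -0.2, 0.1]
opening: 1.0
```

Emit:
{"op": "send_rows", "data": {"steps": [{"tx":0.6,"ty":-0.8,"tz":-0.2,"rx":0,"ry":0,"rz":0,"claw":100},{"tx":1.3,"ty":-1.6,"tz":-0.5,"rx":0,"ry":0,"rz":0,"claw":100},{"tx":2,"ty":-2.4,"tz":-0.8,"rx":0,"ry":0,"rz":0,"claw":100},{"tx":2.6,"ty":-3.2,"tz":-1,"rx":0,"ry":0,"rz":0,"claw":100},{"tx":3,"ty":-4,"tz":-1,"rx":0,"ry":0,"rz":0,"claw":100},{"tx":3,"ty":-4.5,"tz":-1,"rx":0,"ry":0,"rz":0,"claw":100},{"tx":3,"ty":-4.5,"tz":-1,"rx":0,"ry":0,"rz":0,"claw":100},{"tx":3,"ty":-4.5,"tz":-1,"rx":0,"ry":0,"rz":0,"claw":100}]}}

```text
t: 1.48
position: [0.4404, -0.2697, 0.2794]
eef_rot: [0.0, 1.0, 0.0, -0.001]
force: [0.0, -0.6, -0.4]
opening: 0.999
```

Run:
```python
from h import *
d=snap('wrist','w1'); print(telemetry.state()['position'],ray(d,280,210))
```

```text
[ 0.44006464 -0.27079212  0.27940634] (array([ 0.51617817, -0.26861821,  0.45040981]), array([-0.2604687 ,  0.00758844, -0.96554962]))
```

View pics/w1.png

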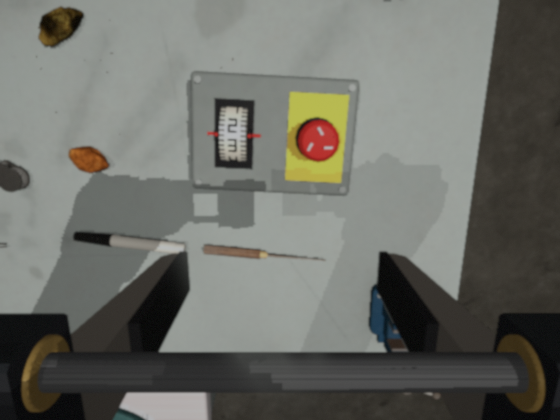

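Run:
```python
from h import *
d=load('w1'); im=d['pixels'].astype(int)
cv2.imwrite('pics/w1z.png',cv2.resize(d['pixels'][60:205,180:370,::-1],None,fx=4,fy=4,interpolation=cv2.INTER_CUBIC))
r,g,b=im[...,0],im[...,1],im[...,2]
m=((r>130)&(g<70)&(b<80)).astype(np.uint8)
n,l,s,c=cv2.connectedComponentsWithStats(m)
for i in range(1,n):
    if s[i,4]>8: print('red',s[i],c[i],onz(d,*c[i],.088).round(4),onz(d,*c[i],.061).round(4))
cn=[onz(d,u,v,.05) for u,v in [(192,72),(358,80),(349,194),(189,187)]]
for p in cn: print(p.round(4))
print(np.mean(cn,0)); e=cn[0]-cn[1]; print(np.arctan2(-e[0],e[1]))
# tri stop using side
ds=load('side0'); i2=ds['pixels'].astype(int); m=((i2[...,0]>130)&(i2[...,1]<80)&(i2[...,2]<80)).astype(np.uint8)
n,l,s,c=cv2.connectedComponentsWithStats(m)
for i in range(1,n):
    if s[i,4]>8: print('side red',s[i],c[i])
```

```text
red [ 300  120   38   41 1028] [318.30544747 140.0885214 ] [ 0.4867 -0.3019  0.088 ] [ 0.4845 -0.3044  0.061 ]
red [209 132   9   4  17] [213.88235294 133.47058824] [ 0.4927 -0.2038  0.088 ] [ 0.491 -0.199  0.061]
red [252 134   7   3  14] [254.64285714 135.35714286] [ 0.491 -0.242  0.088] [ 0.4891 -0.24    0.061 ]
[ 0.5501 -0.1782  0.05  ]
[ 0.5427 -0.3435  0.05  ]
[ 0.4262 -0.3402  0.05  ]
[ 0.4337 -0.1675  0.05  ]
[ 0.48816866 -0.25734     0.05      ]
-0.04433253816559471
side red [307 145  14  11  98] [313.56122449 149.97959184]
```

View pics/w1z.png

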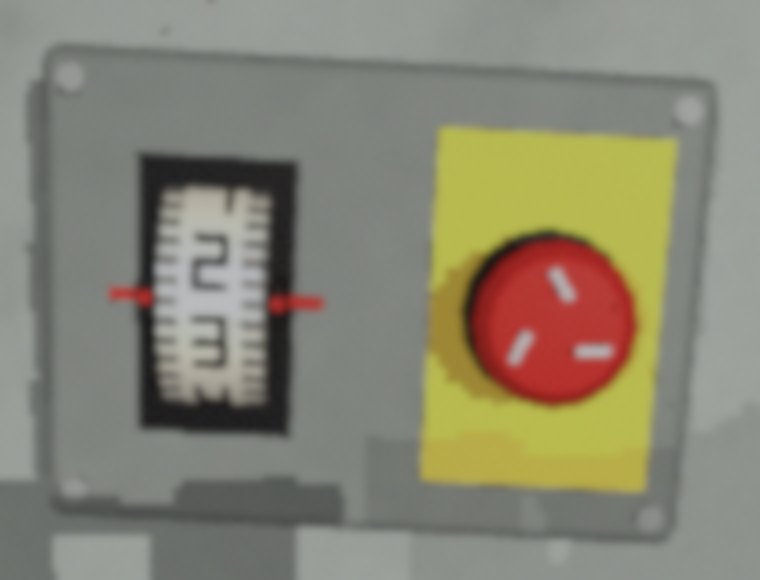

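Emit:
{"op": "send_rows", "data": {"steps": [{"tx":0.5,"ty":0.4,"tz":0,"rx":0,"ry":0,"rz":0,"claw":0},{"tx":1,"ty":0.8,"tz":0.8,"rx":0,"ry":0,"rz":0,"claw":0},{"tx":1.54,"ty":1.07,"tz":1.8,"rx":0,"ry":0,"rz":0,"claw":0},{"tx":1.54,"ty":1.07,"tz":2.8,"rx":0,"ry":0,"rz":0,"claw":0},{"tx":1.54,"ty":1.07,"tz":3.8,"rx":0,"ry":0,"rz":0,"claw":0},{"tx":1.54,"ty":1.07,"tz":4.8,"rx":0,"ry":0,"rz":0,"claw":0},{"tx":1.54,"ty":1.07,"tz":5.6,"rx":0,"ry":0,"rz":0,"claw":0},{"tx":1.54,"ty":1.07,"tz":6,"rx":0,"ry":0,"rz":0,"claw":0}]}}

```text
t: 2.2
position: [0.4842, -0.3029, 0.096]
eef_rot: [-0.001, 1.0, -0.002, -0.003]
force: [-0.9, 0.4, 0.1]
opening: 0.44
```

Emit:
{"op": "send_rows", "data": {"steps": [{"tx":0,"ty":0,"tz":0,"rx":0,"ry":0,"rz":0,"claw":0},{"tx":0,"ty":0,"tz":0,"rx":0,"ry":0,"rz":0,"claw":0},{"tx":0,"ty":0,"tz":0,"rx":0,"ry":0,"rz":0,"claw":0},{"tx":0,"ty":0,"tz":0,"rx":0,"ry":0,"rz":0,"claw":0},{"tx":0,"ty":0,"tz":0,"rx":0,"ry":0,"rz":0,"claw":0},{"tx":0,"ty":0,"tz":0.1,"rx":0,"ry":0,"rz":0,"claw":0},{"tx":0,"ty":0,"tz":0.2,"rx":0,"ry":0,"rz":0,"claw":0},{"tx":0,"ty":0,"tz":0.3,"rx":0,"ry":0,"rz":0,"claw":0}]}}

```text
t: 2.87
position: [0.4876, -0.3016, 0.0907]
eef_rot: [0.0, 1.0, 0.0, 0.0]
force: [0.5, -0.3, 0.4]
opening: 0.007
```

Emit:
{"op": "send_rows", "data": {"steps": [{"tx":0,"ty":0,"tz":0.04,"rx":0,"ry":0,"rz":0,"claw":0},{"tx":0,"ty":0,"tz":0.08,"rx":0,"ry":0,"rz":0,"claw":0},{"tx":0,"ty":0,"tz":0.12,"rx":0,"ry":0,"rz":0,"claw":0},{"tx":0,"ty":0,"tz":0.16,"rx":0,"ry":0,"rz":0,"claw":0},{"tx":0,"ty":0,"tz":0.18,"rx":0,"ry":0,"rz":0,"claw":0},{"tx":0,"ty":0,"tz":0.2,"rx":0,"ry":0,"rz":0,"claw":0},{"tx":0,"ty":0,"tz":0.2,"rx":0,"ry":0,"rz":0,"claw":0},{"tx":0,"ty":0,"tz":0.2,"rx":0,"ry":0,"rz":0,"claw":0}]}}

```text
t: 3.53
position: [0.4873, -0.3014, 0.0846]
eef_rot: [-0.0, 1.0, 0.0, -0.0]
force: [-1.6, 1.3, 3.1]
opening: 0.005
```

Emit:
{"op": "send_rows", "data": {"steps": [{"tx":0,"ty":0,"tz":0.04,"rx":0,"ry":0,"rz":0,"claw":0},{"tx":0,"ty":0,"tz":0.07,"rx":0,"ry":0,"rz":0,"claw":0},{"tx":0,"ty":0,"tz":0.1,"rx":0,"ry":0,"rz":0,"claw":0},{"tx":0,"ty":0,"tz":0.12,"rx":0,"ry":0,"rz":0,"claw":0},{"tx":0,"ty":0,"tz":0.14,"rx":0,"ry":0,"rz":0,"claw":0},{"tx":0,"ty":0,"tz":0.16,"rx":0,"ry":0,"rz":0,"claw":0},{"tx":0,"ty":0,"tz":0.16,"rx":0,"ry":0,"rz":0,"claw":0},{"tx":0,"ty":0,"tz":0.16,"rx":0,"ry":0,"rz":0,"claw":0}]}}

```text
t: 4.2
position: [0.4876, -0.3015, 0.0817]
eef_rot: [0.0, 1.0, 0.0, -0.0]
force: [-4.5, 4.2, 16.1]
opening: 0.004
```

Emit:
{"op": "send_rows", "data": {"steps": [{"tx":0,"ty":0,"tz":-1,"rx":0,"ry":0,"rz":0,"claw":0},{"tx":0,"ty":0,"tz":-2,"rx":0,"ry":0,"rz":0,"claw":50},{"tx":0,"ty":-1,"tz":-3,"rx":0,"ry":0,"rz":0,"claw":100},{"tx":0,"ty":-2.2,"tz":-4,"rx":0,"ry":0,"rz":0,"claw":100},{"tx":0,"ty":-3.4,"tz":-5,"rx":0,"ry":0,"rz":0,"claw":100},{"tx":0,"ty":-4.6,"tz":-6,"rx":0,"ry":0,"rz":0,"claw":100},{"tx":0,"ty":-5.8,"tz":-7,"rx":0,"ry":0,"rz":0,"claw":100},{"tx":0,"ty":-7,"tz":-7,"rx":0,"ry":0,"rz":0,"claw":100}]}}

```text
t: 4.87
position: [0.4894, -0.1041, 0.2903]
eef_rot: [0.001, 1.0, -0.001, 0.003]
force: [0.6, 0.0, 0.3]
opening: 0.491
```

Emit:
{"op": "send_rows", "data": {"steps": [{"tx":0,"ty":-1,"tz":0,"rx":0,"ry":0,"rz":0,"claw":100},{"tx":0,"ty":-2,"tz":0,"rx":0,"ry":0,"rz":0,"claw":100},{"tx":0,"ty":-3,"tz":0,"rx":0,"ry":0,"rz":0,"claw":100},{"tx":0,"ty":-3.5,"tz":0,"rx":0,"ry":0,"rz":0,"claw":100},{"tx":0,"ty":-3.7,"tz":0,"rx":0,"ry":0,"rz":0,"claw":100},{"tx":0,"ty":-3.7,"tz":0,"rx":0,"ry":0,"rz":0,"claw":100},{"tx":0,"ty":-3.7,"tz":0,"rx":0,"ry":0,"rz":0,"claw":100},{"tx":0,"ty":-3.7,"tz":0,"rx":0,"ry":0,"rz":0,"claw":100}]}}

```text
t: 5.53
position: [0.4876, 0.0055, 0.2864]
eef_rot: [0.0, 1.0, -0.001, -0.0]
force: [0.1, 0.5, 0.6]
opening: 1.003
```

Run:
```python
from h import *
d=snap('wrist','w2'); snap('side','s2'); print(telemetry.state()['position'],ray(d,280,210))
```

```text
[0.48756532 0.00569048 0.28648959] (array([0.56327829, 0.00639799, 0.45750482]), array([-0.25950046,  0.00826785, -0.96580472]))
```

View pics/w2.png

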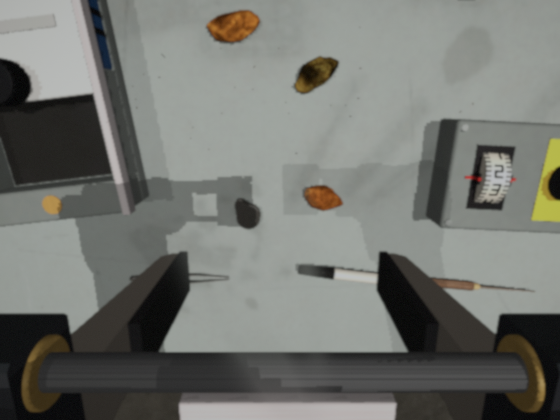

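View pics/s2.png

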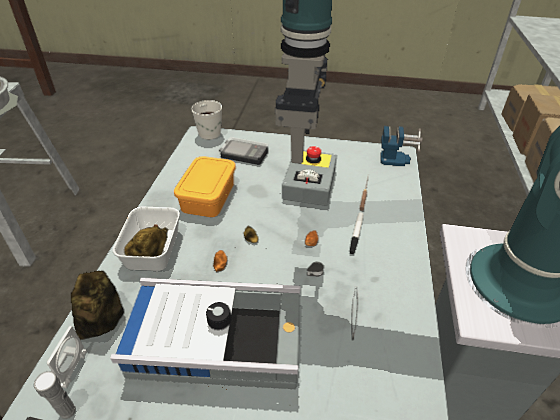

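```bash
cat >> h.py <<'E'
def blobs(d,z=.008,roi=None,amin=60):
    hsv=cv2.cvtColor(d['pixels'],cv2.COLOR_RGB2HSV)
    m=((hsv[...,0]>3)&(hsv[...,0]<32)&(hsv[...,1]>110)&(hsv[...,2]>25)).astype(np.uint8)
    m=cv2.morphologyEx(m,cv2.MORPH_CLOSE,np.ones((5,5),np.uint8))
    out=[]
    for c in cv2.findContours(m,cv2.RETR_EXTERNAL,cv2.CHAIN_APPROX_NONE)[0]:
        if cv2.contourArea(c)<amin: continue
        P=np.array([onz(d,u,v,z)[:2] for u,v in c[:,0,:]])
        (cx,cy),(w,h),a=cv2.minAreaRect((P*1000).astype(np.float32))
        if w>h: a+=90
        # now a = angle of short side? compute via box
        bx=cv2.boxPoints(cv2.minAreaRect((P*1000).astype(np.float32))); e=[bx[1]-bx[0],bx[2]-bx[1]]; e=max(e,key=lambda q:np.hypot(*q)); ang=np.degrees(np.arctan2(e[1],e[0]))%180
        M=cv2.moments(c); ctr=(M['m10']/M['m00'],M['m01']/M['m00'])
        out.append((ctr,np.array([cx,cy])/1000,sorted([w,h]),ang))
    return out
E
python3 - <<'E'
from h import *
for f in ['w2','s2','scene0','w1']:
    d=load(f)
    for o in blobs(d): print(f,np.round(o[0],1),o[1].round(4),np.round(o[2],1),'long-axis deg',round(o[3],1))
a=load('w2');b=load('s2')
A=blobs(a);B=blobs(b)
for o in A:
    for p in B:
        t,e=tri(a,o[0],b,p[0])
        if e<.008 and 0<=t[2]<.05: print(o[0],t.round(4),e)
# wheel/stop check, polisher corners, knob
E
```

```text
w2 [526.3 373.9] [ 0.2041 -0.3283] [ 57.2 140.3] long-axis deg 17.3
w2 [ 39.5 373.9] [0.2051 0.3428] [ 56.5 140.2] long-axis deg 161.9
w2 [ 51.8 204.3] [0.45   0.2895] [21.6 21.8] long-axis deg 60.3
w2 [321.9 197.4] [ 0.4589 -0.0416] [31.1 40.8] long-axis deg 104.5
w2 [548.  186.7] [ 0.4761 -0.3091] [ 32.7 102.3] long-axis deg 11.0
w2 [314.8  73.7] [ 0.6008 -0.0291] [25.7 51.8] long-axis deg 119.9
w2 [233.3  25.8] [0.6478 0.0596] [27.9 55.6] long-axis deg 103.6
s2 [288.5 326.7] [0.4729 0.201 ] [19.8 20.9] long-axis deg 9.9
s2 [ 92.7 298.6] [0.8683 0.2093] [ 87.1 169.1] long-axis deg 132.7
s2 [219.6 260.6] [0.6471 0.061 ] [27.4 61.5] long-axis deg 101.0
s2 [311.4 238.5] [ 0.4579 -0.0427] [27.6 46.9] long-axis deg 96.0
s2 [250.3 234.8] [ 0.6001 -0.0287] [26.1 53.2] long-axis deg 121.3
s2 [147. 242.] [0.8314 0.029 ] [86.5 98.1] long-axis deg 98.7
s2 [205.1 185.9] [ 0.7605 -0.1983] [146.4 246.7] long-axis deg 87.1
s2 [318.2 160. ] [ 0.4831 -0.3652] [65.3 82.8] long-axis deg 176.7
s2 [518.8 139.2] [-0.1372 -0.5983] [ 36.3 175. ] long-axis deg 89.3
s2 [28.6 47. ] [ 2.001  -1.1417] [ 170.9 
[... 1060 characters left out ...]
 201.9 1738.9] long-axis deg 149.1
scene0 [53.8 14. ] [ 8.9428 -3.2895] [  90.4 7168.6] long-axis deg 155.9
w1 [526.3 373.6] [ 0.1632 -0.5997] [ 55.8 138.8] long-axis deg 18.1
w1 [ 39.4 373.6] [0.1621 0.0621] [ 55.9 138.3] long-axis deg 161.8
w1 [ 87.9 159. ] [ 0.458  -0.0414] [27.9 43. ] long-axis deg 90.1
w1 [315.8 136.7] [ 0.482  -0.3063] [65.9 99.3] long-axis deg 177.1
w1 [57.5 25.6] [ 0.6011 -0.0306] [27.3 53.9] long-axis deg 116.5
(321.9484126984127, 197.37953514739226) [ 0.4575 -0.0412  0.0072] 0.0012309398637625737
(314.8055382052883, 73.72621278367686) [ 0.5996 -0.0295  0.0064] 0.0010707486201222754
(233.3176703163017, 25.845346715328468) [0.6487 0.0601 0.0056] 0.0011620660894354257
```

Run:
```python
from h import *
d=load('w2')
a=d['pixels'][0:230,190:370,::-1]
cv2.imwrite('pics/w2z.png',cv2.resize(a,None,fx=2.6,fy=2.6,interpolation=cv2.INTER_CUBIC))
hsv=cv2.cvtColor(d['pixels'],cv2.COLOR_RGB2HSV)
for n,(u0,u1,v0,v1) in dict(A=(300,346,180,212),B=(288,345,50,100),C=(200,265,5,48)).items():
    s=hsv[v0:v1,u0:u1]; m=(s[...,0]>3)&(s[...,0]<32)&(s[...,1]>110)
    P=np.array([onz(d,u0+x,v0+y,.006)[:2] for y,x in zip(*np.nonzero(m))]); c=P.mean(0); w,v=np.linalg.eigh(np.cov(P.T)); L=v[:,1]
    ex=[np.ptp(P@v[:,i])*1000 for i in (0,1)]
    print(n,c.round(4),np.degrees(np.arctan2(L[1],L[0]))%180,ex, d['pixels'][v0:v1,u0:u1][m].mean(0))
print(telemetry.state()['q'].round(3))
```

```text
A [ 0.4578 -0.0412] 72.64476407264578 [np.float64(28.421750341166117), np.float64(46.53981379277371)] [124.78763867  72.99049128  34.37083994]
B [ 0.6001 -0.0293] 125.96764958329693 [np.float64(25.913274579352887), np.float64(51.93680141623569)] [70.14185229 54.96717468 24.01875733]
C [0.6492 0.0602] 101.66591835689616 [np.float64(28.048303871677895), np.float64(55.9992409255499)] [129.25563258  78.75996534  32.5389948 ]
[ 0.278  0.147 -0.393  1.883  0.062  1.124 -1.712]
```

View pics/w2z.png

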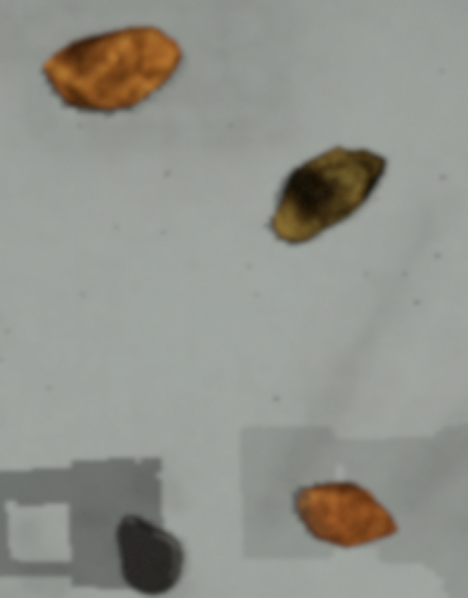

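Run:
```python
from h import *
d=load('w2')
for u,v in [(300,263),(332,266),(335,268),(380,275)]: print(onz(d,u,v,.0).round(4), onz(d,u,v,.012).round(4))
# polisher corner tri rail front ends
b=load('s2')
for p,q in [((131,210),(299,286))]: print(tri(d,p,b,q))
```

```text
[ 0.3688 -0.0155  0.    ] [ 0.3739 -0.0149  0.012 ]
[ 0.3645 -0.0573  0.    ] [ 0.3698 -0.0556  0.012 ]
[ 0.3617 -0.0613  0.    ] [ 0.367  -0.0595  0.012 ]
[ 0.3517 -0.1208  0.    ] [ 0.3572 -0.1174  0.012 ]
(array([0.46189723, 0.16184772, 0.08333515]), np.float64(0.0022471251535801664))
```

Emit:
{"op": "send_rows", "data": {"steps": [{"tx":-0.2,"ty":0.3,"tz":0.3,"rx":0,"ry":0,"rz":-1.3,"claw":65},{"tx":-0.4,"ty":0.6,"tz":1,"rx":0,"ry":0,"rz":-2.6,"claw":65},{"tx":-0.6,"ty":0.9,"tz":2,"rx":0,"ry":0,"rz":-3.9,"claw":65},{"tx":-0.8,"ty":1.2,"tz":3,"rx":0,"ry":0,"rz":-5.2,"claw":65},{"tx":-1,"ty":1.56,"tz":4,"rx":0,"ry":0,"rz":-6.5,"claw":65},{"tx":-1,"ty":1.56,"tz":4.6,"rx":0,"ry":0,"rz":-7.8,"claw":65},{"tx":-1,"ty":1.56,"tz":5,"rx":0,"ry":0,"rz":-9.1,"claw":65},{"tx":-1,"ty":1.56,"tz":5,"rx":0,"ry":0,"rz":-10.4,"claw":65}]}}

```text
t: 6.3
position: [0.4555, -0.0408, 0.134]
eef_rot: [-0.001, 0.898, 0.44, -0.002]
force: [-0.6, 0.3, 0.3]
opening: 0.652
```

Emit:
{"op": "send_rows", "data": {"steps": [{"tx":0,"ty":0,"tz":0,"rx":0,"ry":0,"rz":-1.3,"claw":65},{"tx":0,"ty":0,"tz":0.3,"rx":0,"ry":0,"rz":-2.6,"claw":65},{"tx":0,"ty":0,"tz":0.8,"rx":0,"ry":0,"rz":-4,"claw":65},{"tx":0,"ty":0,"tz":1.4,"rx":0,"ry":0,"rz":-4,"claw":65},{"tx":0,"ty":0,"tz":2,"rx":0,"ry":0,"rz":-4,"claw":65},{"tx":0,"ty":0,"tz":2,"rx":0,"ry":0,"rz":-4,"claw":65},{"tx":0,"ty":0,"tz":2,"rx":0,"ry":0,"rz":-4,"claw":65},{"tx":0,"ty":0,"tz":2,"rx":0,"ry":0,"rz":-4,"claw":65}]}}

```text
t: 6.97
position: [0.458, -0.04, 0.0773]
eef_rot: [0.0, 0.809, 0.588, 0.0]
force: [0.1, -0.9, -0.6]
opening: 0.652
```

Run:
```python
from h import *
d=snap('wrist','w3'); s=telemetry.state(); print(s['position'],s['eef_rot'],s['q'])
snap('side','s3')
print(blobs(d))
```

```text
[ 0.45826046 -0.03988509  0.07756026] [5.87866406e-04 8.09098232e-01 5.87672859e-01 5.62062537e-04] [ 0.4241105   0.41538983 -0.48200847  2.13570074  0.31246187  0.65553907
 -0.58716149]
[((447.6198993110757, 373.60532591414943), array([ 0.537383  , -0.18613434]), [22.254728317260742, 71.72254943847656], np.float32(84.148415)), ((118.17356687898089, 373.79949575371546), array([ 0.30647433, -0.11097643]), [22.341266632080078, 71.78105926513672], np.float32(59.8602)), ((284.0376369699857, 229.42845799587104), array([ 0.45702951, -0.04267542]), [28.04094123840332, 48.531002044677734], np.float32(72.89968)), ((493.36386630532974, 145.62180066245105), array([ 0.60107336, -0.03005505]), [27.740264892578125, 54.859737396240234], np.float32(118.71472)), ((553.3423423423424, 4.373873873873874), array([0.64541833, 0.04098953]), [5.251803398132324, 12.008124351501465], np.float32(133.6681))]
```

View pics/w3.png

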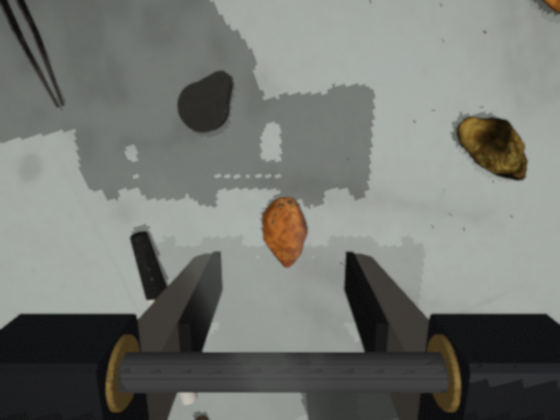

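Emit:
{"op": "send_rows", "data": {"steps": [{"tx":-0.08,"ty":0,"tz":0.8,"rx":0,"ry":0,"rz":0,"claw":65},{"tx":-0.08,"ty":0,"tz":1.6,"rx":0,"ry":0,"rz":0,"claw":65},{"tx":-0.08,"ty":0,"tz":2.2,"rx":0,"ry":0,"rz":0,"claw":65},{"tx":-0.08,"ty":0,"tz":2.45,"rx":0,"ry":0,"rz":0,"claw":65},{"tx":-0.08,"ty":0,"tz":2.45,"rx":0,"ry":0,"rz":0,"claw":20},{"tx":-0.08,"ty":0,"tz":2.45,"rx":0,"ry":0,"rz":0,"claw":10},{"tx":-0.08,"ty":0,"tz":2.45,"rx":0,"ry":0,"rz":0,"claw":10},{"tx":-0.08,"ty":0,"tz":2.45,"rx":0,"ry":0,"rz":0,"claw":10}], "newtons": 25}}

```text
t: 7.73
position: [0.4577, -0.0419, 0.0043]
eef_rot: [0.001, 0.809, 0.588, 0.001]
force: [0.8, -0.3, -0.6]
opening: 0.379
```

Emit:
{"op": "send_rows", "data": {"steps": [{"tx":0,"ty":0,"tz":0,"rx":0,"ry":0,"rz":0,"claw":10},{"tx":0,"ty":0,"tz":0,"rx":0,"ry":0,"rz":0,"claw":10},{"tx":0,"ty":0,"tz":-0.5,"rx":0,"ry":0,"rz":0,"claw":10},{"tx":0,"ty":0,"tz":-1.3,"rx":0,"ry":0,"rz":0,"claw":10},{"tx":0,"ty":0,"tz":-2.3,"rx":0,"ry":0,"rz":0,"claw":10},{"tx":0,"ty":0,"tz":-3.3,"rx":0,"ry":0,"rz":0,"claw":10},{"tx":0,"ty":0,"tz":-4.3,"rx":0,"ry":0,"rz":0,"claw":10},{"tx":0,"ty":0,"tz":-5,"rx":0,"ry":0,"rz":0,"claw":10}]}}

```text
t: 8.4
position: [0.4574, -0.0418, 0.1559]
eef_rot: [0.001, 0.809, 0.588, 0.001]
force: [0.3, 0.6, 0.4]
opening: 0.312
```

Run:
```python
from h import *
d=load('side0')
F=lambda x,y,z: onz(d,100+x/3.8,265+y/3.8,z)
for n,x,y,z in [('railFL',762,82,.086),('railFR',752,388,.086),('railBL',152,52,.086),('railBR',42,343,.086),('opFL',688,108,.075),('opFR',672,375,.075),('covL',513,90,.082),('covR',470,362,.082),('knob',448,178,.111),('dot',718,236,.075)]: print(n,F(x,y,z).round(4))
w=load('w2')
for n,u,v in [('dot',51.8,204.3),('covR',94,95),('opR',107,178),('railR',131,212)]: print('w',n,onz(w,u,v,.082).round(4))
```

```text
railFL [0.4577 0.1644 0.086 ]
railFR [0.4407 0.3222 0.086 ]
railBL [0.756  0.1987 0.086 ]
railBR [0.7376 0.3552 0.086 ]
opFL [0.4917 0.1776 0.075 ]
opFR [0.4751 0.3163 0.075 ]
covL [0.576 0.187 0.082]
covR [0.5587 0.329  0.082 ]
knob [0.5848 0.261  0.111 ]
dot [0.4664 0.246  0.075 ]
w dot [0.4688 0.2429 0.082 ]
w covR [0.5754 0.1852 0.082 ]
w opR [0.4959 0.183  0.082 ]
w railR [0.4605 0.1629 0.082 ]
```

Emit:
{"op": "send_rows", "data": {"steps": [{"tx":0.9,"ty":-0.08,"tz":0,"rx":0,"ry":0,"rz":1.3,"claw":10},{"tx":2,"ty":-0.16,"tz":0,"rx":0,"ry":0,"rz":2.6,"claw":10},{"tx":3.1,"ty":-0.25,"tz":0,"rx":0,"ry":0,"rz":3.9,"claw":10},{"tx":4.2,"ty":-0.33,"tz":0,"rx":0,"ry":0,"rz":5.2,"claw":10},{"tx":5.3,"ty":-0.42,"tz":0,"rx":0,"ry":0,"rz":6.5,"claw":10},{"tx":6.4,"ty":-0.5,"tz":0,"rx":0,"ry":0,"rz":7.8,"claw":10},{"tx":7.5,"ty":-0.6,"tz":0,"rx":0,"ry":0,"rz":9.1,"claw":10},{"tx":8.4,"ty":-0.66,"tz":0,"rx":0,"ry":0,"rz":10.4,"claw":10}]}}

```text
t: 9.07
position: [0.5156, 0.2066, 0.1534]
eef_rot: [-0.0, 0.985, 0.172, 0.0]
force: [0.7, 0.3, -0.5]
opening: 0.31
```

Emit:
{"op": "send_rows", "data": {"steps": [{"tx":0.3,"ty":-0.45,"tz":0,"rx":0,"ry":0,"rz":1.2,"claw":10},{"tx":0.6,"ty":-0.9,"tz":0,"rx":0,"ry":0,"rz":2.4,"claw":10},{"tx":0.92,"ty":-1.37,"tz":0,"rx":0,"ry":0,"rz":2.74,"claw":10},{"tx":0.92,"ty":-1.37,"tz":0,"rx":0,"ry":0,"rz":2.74,"claw":10},{"tx":0.92,"ty":-1.37,"tz":0,"rx":0,"ry":0,"rz":2.74,"claw":10},{"tx":0.92,"ty":-1.37,"tz":0,"rx":0,"ry":0,"rz":2.74,"claw":10},{"tx":0.92,"ty":-1.37,"tz":0,"rx":0,"ry":0,"rz":2.74,"claw":10},{"tx":0.92,"ty":-1.37,"tz":0,"rx":0,"ry":0,"rz":2.74,"claw":10}]}}

```text
t: 9.73
position: [0.5276, 0.2506, 0.1532]
eef_rot: [0.0, 0.999, 0.054, -0.0]
force: [0.0, 0.3, 0.0]
opening: 0.31
```

Run:
```python
from h import *
d=snap('wrist','w4'); s=telemetry.state(); print(s['position'],s['eef_rot'],s['q'],ray(d,280,210))
snap('side','s4')
```

```text
[0.52771964 0.25076847 0.15323361] [2.25499971e-04 9.98515975e-01 5.44591264e-02 1.47202481e-05] [-0.21478928  0.46178975 -0.36890414  1.80266423  0.2046913   0.91474548
 -2.13581134] (array([0.60283367, 0.25994461, 0.32425662]), array([-0.25877876, -0.02068191, -0.96581231]))
```

View pics/w4.png

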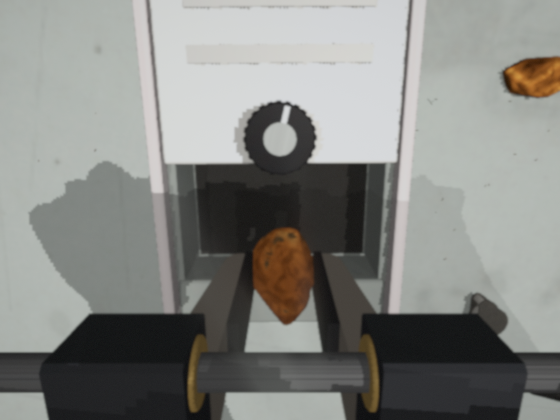

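View pics/s4.png

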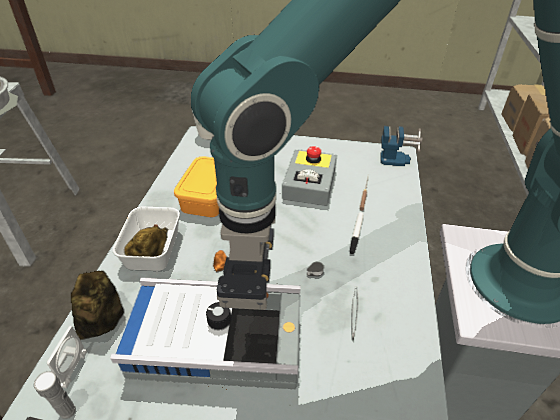

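Emit:
{"op": "send_rows", "data": {"steps": [{"tx":0,"ty":-0.5,"tz":0.8,"rx":0,"ry":0,"rz":0,"claw":10},{"tx":0,"ty":-0.5,"tz":1.8,"rx":0,"ry":0,"rz":0,"claw":10},{"tx":0,"ty":-0.5,"tz":2.8,"rx":0,"ry":0,"rz":0,"claw":10},{"tx":0,"ty":-0.5,"tz":3.3,"rx":0,"ry":0,"rz":0,"claw":10},{"tx":0,"ty":-0.5,"tz":3.5,"rx":0,"ry":0,"rz":0,"claw":10},{"tx":0,"ty":-0.5,"tz":3.5,"rx":0,"ry":0,"rz":0,"claw":30},{"tx":0,"ty":-0.5,"tz":3.5,"rx":0,"ry":0,"rz":0,"claw":46},{"tx":0,"ty":-0.5,"tz":3.5,"rx":0,"ry":0,"rz":0,"claw":46}]}}

```text
t: 10.5
position: [0.527, 0.2674, 0.0496]
eef_rot: [-0.001, 0.998, 0.055, 0.001]
force: [-0.4, -0.5, -0.0]
opening: 0.432
```

Emit:
{"op": "send_rows", "data": {"steps": [{"tx":0,"ty":0,"tz":0,"rx":0,"ry":0,"rz":0,"claw":46},{"tx":0,"ty":0.2,"tz":-1,"rx":0,"ry":0,"rz":0,"claw":46},{"tx":0,"ty":0.5,"tz":-2,"rx":0,"ry":0,"rz":0,"claw":46},{"tx":0,"ty":0.5,"tz":-3,"rx":0,"ry":0,"rz":0,"claw":46},{"tx":0,"ty":0.5,"tz":-4,"rx":0,"ry":0,"rz":0,"claw":65},{"tx":0,"ty":0.5,"tz":-4.5,"rx":0,"ry":0,"rz":0,"claw":65},{"tx":0,"ty":0.5,"tz":-4.5,"rx":0,"ry":0,"rz":0,"claw":65},{"tx":0,"ty":0.5,"tz":-4.5,"rx":0,"ry":0,"rz":0,"claw":65}]}}

```text
t: 11.17
position: [0.5282, 0.2522, 0.1848]
eef_rot: [-0.0, 0.998, 0.055, 0.002]
force: [0.1, 0.1, 0.1]
opening: 0.649
```

```bash
cat > mv.py <<'E'
import sys; from h import *
# target x y z yawdeg -> units from current commanded (approx by measured) pose
def plan(x,y,z,yaw,cur=None,cy=None):
    s=telemetry.state(); p=s['position']; q=s['eef_rot']; M=R.from_quat(np.r_[q[1:],q[0]]).as_matrix()
    D=M.T@(np.array([x,y,z])-p)/.03
    cyaw=np.degrees(np.arctan2(M[1,0],M[0,0])); print('pos',p.round(4),'yaw',cyaw.round(2),'-> t',D.round(2),'rz',round(-(yaw-cyaw)/5,2),'q7',s['q'][6].round(2),'f',s['force'].round(1))
E
python3 - <<'E'
from h import *; from mv import plan
d=snap('wrist','w5'); 
for o in blobs(d): print(np.round(o[0]),o[1].round(4),np.round(o[2]),o[3])
plan(.6490,.0602,.08,101.7)
E
```

```text
[447. 374.] [0.3483 0.0575] [ 32. 103.] 18.559744
[118. 374.] [0.3092 0.4057] [ 32. 103.] 174.22348
[283. 284.] [0.4345 0.243 ] [22. 22.] 96.36585
[265. 198.] [0.519  0.2689] [36. 51.] 32.42424
[519.  81.] [0.648  0.0605] [29. 59.] 100.14614
pos [0.5274 0.2517 0.1833] yaw 6.31 -> t [3.32 6.79 3.45] rz -19.08 q7 -2.12 f [-1.  -0.4 -0.2]
```

View pics/w5.png

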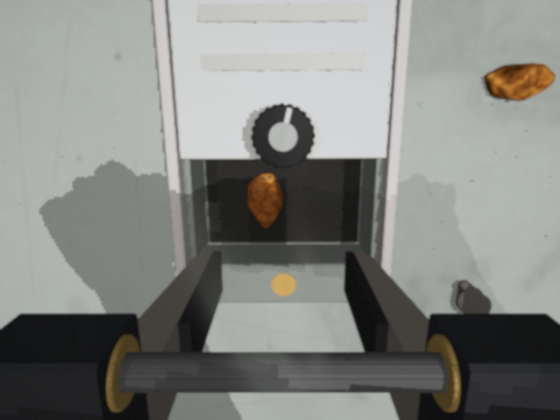

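Emit:
{"op": "send_rows", "data": {"steps": [{"tx":0.4,"ty":0.8,"tz":0,"rx":0,"ry":0,"rz":-1.4,"claw":65},{"tx":0.8,"ty":1.7,"tz":0,"rx":0,"ry":0,"rz":-2.8,"claw":65},{"tx":1.3,"ty":2.7,"tz":0,"rx":0,"ry":0,"rz":-4.2,"claw":65},{"tx":1.8,"ty":3.7,"tz":0,"rx":0,"ry":0,"rz":-5.6,"claw":65},{"tx":2.3,"ty":4.7,"tz":0,"rx":0,"ry":0,"rz":-7,"claw":65},{"tx":2.8,"ty":5.7,"tz":0.3,"rx":0,"ry":0,"rz":-8.4,"claw":65},{"tx":3.2,"ty":6.5,"tz":1,"rx":0,"ry":0,"rz":-9.8,"claw":65},{"tx":3.35,"ty":6.8,"tz":1.5,"rx":0,"ry":0,"rz":-11.2,"claw":65}]}}

```text
t: 11.88
position: [0.6509, 0.0544, 0.135]
eef_rot: [0.001, 0.856, 0.517, -0.002]
force: [-0.1, 0.7, -0.4]
opening: 0.65
```

Emit:
{"op": "send_rows", "data": {"steps": [{"tx":0,"ty":0,"tz":0.5,"rx":0,"ry":0,"rz":-1.4,"claw":65},{"tx":0,"ty":0,"tz":1,"rx":0,"ry":0,"rz":-2.8,"claw":65},{"tx":0,"ty":0,"tz":1.5,"rx":0,"ry":0,"rz":-4.2,"claw":65},{"tx":0,"ty":0,"tz":1.9,"rx":0,"ry":0,"rz":-5.6,"claw":65},{"tx":0,"ty":0,"tz":1.9,"rx":0,"ry":0,"rz":-7,"claw":65},{"tx":0,"ty":0,"tz":1.9,"rx":0,"ry":0,"rz":-7.8,"claw":65},{"tx":0,"ty":0,"tz":1.9,"rx":0,"ry":0,"rz":-7.8,"claw":65},{"tx":0,"ty":0,"tz":1.9,"rx":0,"ry":0,"rz":-7.8,"claw":65}]}}

```text
t: 12.55
position: [0.649, 0.0602, 0.0796]
eef_rot: [-0.001, 0.635, 0.773, -0.001]
force: [0.7, 0.6, -0.4]
opening: 0.652
```

Run:
```python
from h import *; from mv import plan
d=snap('wrist','w6'); snap('side','s6')
for o in blobs(d): print(np.round(o[0]),o[1].round(4),np.round(o[2]),o[3])
plan(.6490,.0602,.004,101.7)
```

```text
[340. 414.] [ 0.73   -0.0767] [14. 74.] 11.333463
[448. 374.] [ 0.791  -0.0294] [22. 72.] 113.35076
[118. 374.] [ 0.5508 -0.0777] [23. 72.] 89.21237
[210. 341.] [ 0.613  -0.0349] [ 8. 22.] 84.02642
[524. 270.] [0.8163 0.0578] [55. 88.] 112.28447
[283. 227.] [0.6479 0.0596] [28. 58.] 102.03706
pos [0.6495 0.0603 0.0805] yaw 101.22 -> t [ 0.   -0.01  2.55] rz -0.1 q7 -0.34 f [ 0.7 -0.6  0.7]
```

View pics/w6.png

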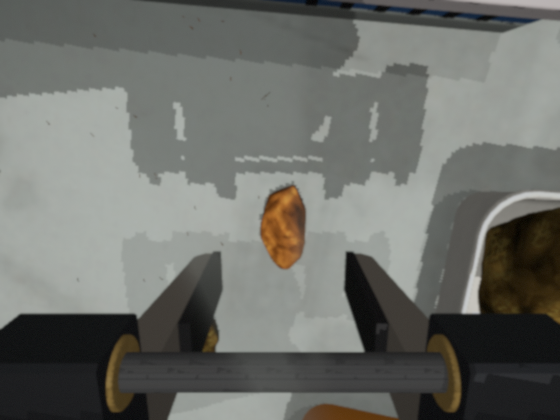

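Emit:
{"op": "send_rows", "data": {"steps": [{"tx":0,"ty":0,"tz":0.8,"rx":0,"ry":0,"rz":0,"claw":65},{"tx":0,"ty":0,"tz":1.6,"rx":0,"ry":0,"rz":0,"claw":65},{"tx":0,"ty":0,"tz":2.3,"rx":0,"ry":0,"rz":0,"claw":65},{"tx":0,"ty":0,"tz":2.53,"rx":0,"ry":0,"rz":0,"claw":65},{"tx":0,"ty":0,"tz":2.53,"rx":0,"ry":0,"rz":0,"claw":20},{"tx":0,"ty":0,"tz":2.53,"rx":0,"ry":0,"rz":0,"claw":10},{"tx":0,"ty":0,"tz":2.53,"rx":0,"ry":0,"rz":0,"claw":10},{"tx":0,"ty":0,"tz":2.53,"rx":0,"ry":0,"rz":0,"claw":10}], "newtons": 25}}

```text
t: 13.32
position: [0.651, 0.0606, 0.0069]
eef_rot: [0.001, 0.634, 0.773, 0.001]
force: [-0.2, -0.4, -0.3]
opening: 0.383
```

Emit:
{"op": "send_rows", "data": {"steps": [{"tx":0,"ty":0,"tz":0,"rx":0,"ry":0,"rz":0,"claw":10},{"tx":0,"ty":0,"tz":0,"rx":0,"ry":0,"rz":0,"claw":10},{"tx":0,"ty":0,"tz":-0.5,"rx":0,"ry":0,"rz":0,"claw":10},{"tx":0,"ty":0,"tz":-1.3,"rx":0,"ry":0,"rz":0,"claw":10},{"tx":0,"ty":0,"tz":-2.3,"rx":0,"ry":0,"rz":0,"claw":10},{"tx":0,"ty":0,"tz":-3.3,"rx":0,"ry":0,"rz":0,"claw":10},{"tx":0,"ty":0,"tz":-4.3,"rx":0,"ry":0,"rz":0,"claw":10},{"tx":0,"ty":0,"tz":-5.2,"rx":0,"ry":0,"rz":0,"claw":10}]}}

```text
t: 13.98
position: [0.65, 0.0605, 0.1645]
eef_rot: [0.001, 0.634, 0.773, 0.001]
force: [1.1, 0.5, 0.7]
opening: 0.299
```

Run:
```python
from h import *; from mv import plan
plan(.527,.24,.16,6.3)
```

```text
pos [0.65   0.0605 0.1645] yaw 101.33 -> t [ 6.67 -2.85  0.14] rz 19.01 q7 -0.28 f [1.1 0.5 0.7]
```

Emit:
{"op": "send_rows", "data": {"steps": [{"tx":0.8,"ty":-0.3,"tz":0,"rx":0,"ry":0,"rz":1.4,"claw":10},{"tx":1.8,"ty":-0.7,"tz":0,"rx":0,"ry":0,"rz":2.8,"claw":10},{"tx":2.8,"ty":-1.1,"tz":0,"rx":0,"ry":0,"rz":4.2,"claw":10},{"tx":3.8,"ty":-1.5,"tz":0,"rx":0,"ry":0,"rz":5.6,"claw":10},{"tx":4.8,"ty":-2,"tz":0,"rx":0,"ry":0,"rz":7,"claw":10},{"tx":5.8,"ty":-2.5,"tz":0,"rx":0,"ry":0,"rz":8.4,"claw":10},{"tx":6.4,"ty":-2.8,"tz":0,"rx":0,"ry":0,"rz":9.8,"claw":10},{"tx":6.67,"ty":-2.85,"tz":0,"rx":0,"ry":0,"rz":11.2,"claw":10}]}}

```text
t: 14.65
position: [0.5236, 0.2436, 0.1628]
eef_rot: [-0.001, 0.923, 0.385, 0.0]
force: [-0.4, 0.2, -0.0]
opening: 0.299
```

Emit:
{"op": "send_rows", "data": {"steps": [{"tx":0,"ty":0,"tz":0,"rx":0,"ry":0,"rz":1.4,"claw":10},{"tx":0,"ty":0,"tz":0,"rx":0,"ry":0,"rz":2.8,"claw":10},{"tx":0,"ty":0,"tz":0,"rx":0,"ry":0,"rz":4.2,"claw":10},{"tx":0,"ty":0,"tz":0,"rx":0,"ry":0,"rz":5.6,"claw":10},{"tx":0,"ty":0,"tz":0,"rx":0,"ry":0,"rz":7,"claw":10},{"tx":0,"ty":0,"tz":0,"rx":0,"ry":0,"rz":7.8,"claw":10},{"tx":0,"ty":0,"tz":0,"rx":0,"ry":0,"rz":7.8,"claw":10},{"tx":0,"ty":0,"tz":0,"rx":0,"ry":0,"rz":7.8,"claw":10}]}}

```text
t: 15.32
position: [0.5267, 0.2401, 0.1622]
eef_rot: [-0.0, 0.998, 0.056, 0.0]
force: [0.6, -0.3, -0.1]
opening: 0.299
```

Run:
```python
from h import *; from mv import plan
d=snap('wrist','w7')
plan(.529,.238,.052,6.3)
```

```text
pos [0.5267 0.24   0.162 ] yaw 6.46 -> t [0.07 0.08 3.67] rz 0.03 q7 -2.11 f [-0.2  0.5 -0.9]
```

View pics/w7.png

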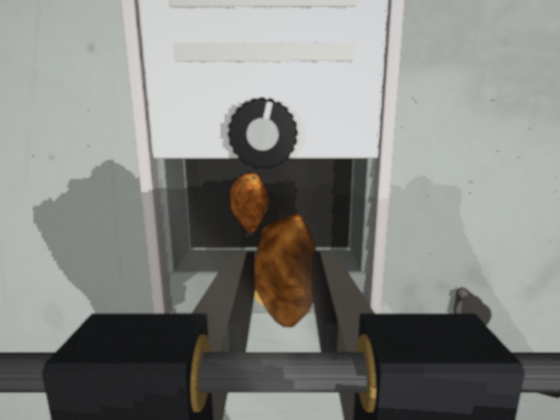

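Emit:
{"op": "send_rows", "data": {"steps": [{"tx":0.05,"ty":0.08,"tz":0.8,"rx":0,"ry":0,"rz":0,"claw":10},{"tx":0.05,"ty":0.08,"tz":1.8,"rx":0,"ry":0,"rz":0,"claw":10},{"tx":0.05,"ty":0.08,"tz":2.8,"rx":0,"ry":0,"rz":0,"claw":10},{"tx":0.05,"ty":0.08,"tz":3.4,"rx":0,"ry":0,"rz":0,"claw":10},{"tx":0.05,"ty":0.08,"tz":3.6,"rx":0,"ry":0,"rz":0,"claw":10},{"tx":0.05,"ty":0.08,"tz":3.6,"rx":0,"ry":0,"rz":0,"claw":30},{"tx":0.05,"ty":0.08,"tz":3.6,"rx":0,"ry":0,"rz":0,"claw":46},{"tx":0.05,"ty":0.08,"tz":3.6,"rx":0,"ry":0,"rz":0,"claw":46}]}}

```text
t: 16.03
position: [0.5296, 0.2382, 0.0548]
eef_rot: [-0.001, 0.998, 0.055, 0.001]
force: [-0.0, 1.4, -0.2]
opening: 0.418
```

Emit:
{"op": "send_rows", "data": {"steps": [{"tx":0,"ty":0,"tz":0,"rx":0,"ry":0,"rz":0,"claw":46},{"tx":0,"ty":0,"tz":-1,"rx":0,"ry":0,"rz":0,"claw":46},{"tx":0,"ty":0,"tz":-2,"rx":0,"ry":0,"rz":0,"claw":46},{"tx":0,"ty":0,"tz":-3,"rx":0,"ry":0,"rz":0,"claw":46},{"tx":0,"ty":0,"tz":-4,"rx":0,"ry":0,"rz":0,"claw":65},{"tx":0,"ty":0,"tz":-4.5,"rx":0,"ry":0,"rz":0,"claw":65},{"tx":0,"ty":0,"tz":-4.5,"rx":0,"ry":0,"rz":0,"claw":65},{"tx":0,"ty":0,"tz":-4.5,"rx":0,"ry":0,"rz":0,"claw":65}]}}

```text
t: 16.7
position: [0.5292, 0.2377, 0.1899]
eef_rot: [-0.0, 0.998, 0.055, 0.002]
force: [0.0, -0.2, -0.9]
opening: 0.653
```

Run:
```python
from h import *; from mv import plan
d=snap('wrist','w8'); e=snap('side','s8')
for o in blobs(e): print(np.round(o[0]),o[1].round(4),np.round(o[2]),o[3])
plan(.6005,-.0295,.08,122)
```

```text
[255. 339.] [0.5286 0.2394] [61. 63.] 100.05169
[288. 327.] [0.4729 0.201 ] [20. 21.] 9.936328
[ 92. 299.] [0.8665 0.2093] [ 89. 169.] 126.83652
[147. 242.] [0.8314 0.029 ] [86. 98.] 98.68933
[200. 188.] [ 0.7805 -0.1872] [122. 265.] 111.83371
[313. 159.] [ 0.489  -0.3655] [65. 95.] 176.72202
[520. 135.] [-0.1537 -0.6292] [ 69. 236.] 89.28937
[30. 49.] [ 2.0004 -1.141 ] [ 171. 1473.] 129.41457
pos [0.528  0.237  0.1876] yaw 6.32 -> t [1.43 9.09 3.59] rz -23.14 q7 -2.1 f [0.3 0.1 0.6]
```

View pics/w8.png

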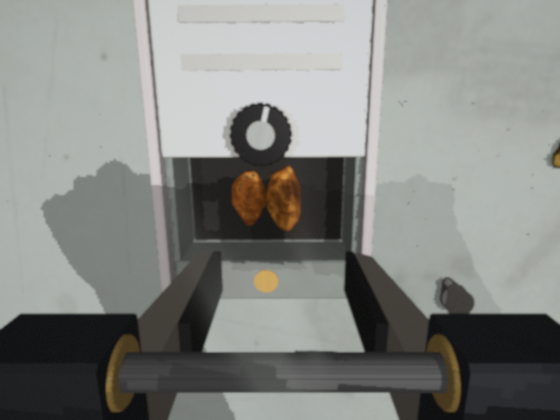

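View pics/s8.png

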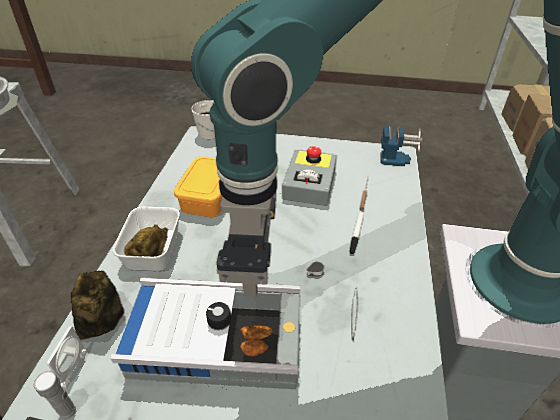

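Emit:
{"op": "send_rows", "data": {"steps": [{"tx":0.1,"ty":0.8,"tz":0,"rx":0,"ry":0,"rz":-1.4,"claw":65},{"tx":0.3,"ty":1.9,"tz":0,"rx":0,"ry":0,"rz":-2.8,"claw":65},{"tx":0.5,"ty":3.1,"tz":0,"rx":0,"ry":0,"rz":-4.2,"claw":65},{"tx":0.7,"ty":4.3,"tz":0,"rx":0,"ry":0,"rz":-5.6,"claw":65},{"tx":0.9,"ty":5.5,"tz":0,"rx":0,"ry":0,"rz":-7,"claw":65},{"tx":1.1,"ty":6.7,"tz":0,"rx":0,"ry":0,"rz":-8.4,"claw":65},{"tx":1.3,"ty":7.9,"tz":0,"rx":0,"ry":0,"rz":-9.8,"claw":65},{"tx":1.4,"ty":9,"tz":0,"rx":0,"ry":0,"rz":-11.2,"claw":65}]}}

```text
t: 17.47
position: [0.5996, -0.0287, 0.1865]
eef_rot: [-0.001, 0.854, 0.52, -0.001]
force: [-0.4, 0.1, -0.6]
opening: 0.653
```

Emit:
{"op": "send_rows", "data": {"steps": [{"tx":0,"ty":0,"tz":0.3,"rx":0,"ry":0,"rz":-1.4,"claw":65},{"tx":0,"ty":0,"tz":0.6,"rx":0,"ry":0,"rz":-2.8,"claw":65},{"tx":0,"ty":0,"tz":1,"rx":0,"ry":0,"rz":-4.2,"claw":65},{"tx":0,"ty":0,"tz":1.5,"rx":0,"ry":0,"rz":-5.6,"claw":65},{"tx":0,"ty":0,"tz":2,"rx":0,"ry":0,"rz":-7,"claw":65},{"tx":0,"ty":0,"tz":2,"rx":0,"ry":0,"rz":-8.4,"claw":65},{"tx":0,"ty":0,"tz":2,"rx":0,"ry":0,"rz":-9.8,"claw":65},{"tx":0,"ty":0,"tz":2,"rx":0,"ry":0,"rz":-11.2,"claw":65}]}}

```text
t: 18.13
position: [0.5987, -0.0261, 0.1261]
eef_rot: [-0.002, 0.51, 0.86, -0.001]
force: [-0.9, -0.4, -0.6]
opening: 0.649
```

Run:
```python
from h import *; from mv import plan
d=snap('wrist','w9'); e=snap('side','s9')
for o in blobs(d)+blobs(e): print(np.round(o[0]),o[1].round(4),np.round(o[2]),o[3])
plan(.6005,-.0295,.005,122)
```

```text
[340. 406.] [ 0.7319 -0.1657] [ 30. 117.] 28.830658
[448. 374.] [ 0.7993 -0.0897] [27. 86.] 130.01433
[118. 374.] [ 0.5438 -0.2302] [27. 86.] 106.59399
[347. 340.] [ 0.7004 -0.0992] [33. 34.] 28.8045
[535. 307.] [0.8287 0.0039] [18. 47.] 13.811792
[554. 251.] [0.8071 0.0507] [ 9. 39.] 129.7311
[278. 213.] [ 0.5984 -0.0311] [22. 53.] 126.21376
[254. 339.] [0.5286 0.2394] [61. 63.] 100.049835
[288. 327.] [0.4729 0.201 ] [20. 21.] 9.936328
[ 93. 299.] [0.8665 0.2097] [ 88. 170.] 127.37205
[250. 235.] [ 0.6001 -0.0287] [26. 53.] 121.26897
[147. 242.] [0.8314 0.029 ] [86. 98.] 98.68933
[202. 190.] [ 0.756  -0.2241] [164. 298.] 81.62878
[313. 159.] [ 0.489  -0.3655] [65. 95.] 176.72202
[520. 136.] [-0.15   -0.6295] [ 67. 239.] 86.08683
[29. 47.] [ 2.001  -1.1417] [ 171. 1471.] 129.41457
pos [ 0.5989 -0.0262  0.1264] yaw 118.34 -> t [-0.13  0.    4.05] rz -0.73 q7 0.11 f [ 0.3  0.4 -1. ]
```

View pics/w9.png

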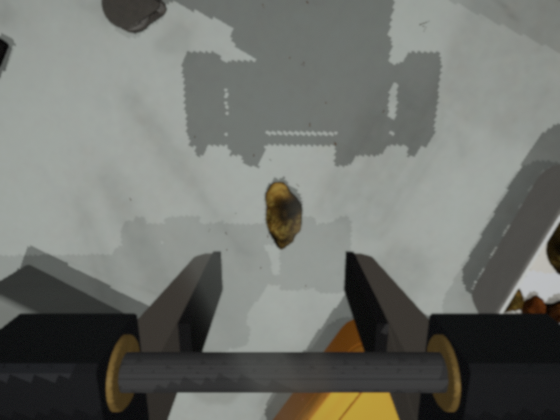

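Run:
```python
from h import *
d=load('side0');c=load('scene0')
print(onz(d,217.5,216,0),onz(d,182,210,0), onz(d,234,184,0))
# lid near corner: side zs0 (140,278) ; scene zc0 (225,100)
print(tri(d,(180+150/4,130+272/4),c,(190+225/4,160+105/4)))
print(tri(d,(180+218/4,130+135/4),c,(190+352/4,160+50/4)))
```

```text
[ 0.69533128 -0.08627758  0.        ] [ 0.78973864 -0.09241808  0.        ] [ 0.68714001 -0.21877572  0.        ]
(array([ 0.68350604, -0.07168646,  0.0749248 ]), np.float64(0.005241510558819111))
(array([ 0.68524248, -0.23021159,  0.05674594]), np.float64(0.003724508191718703))
```

Emit:
{"op": "send_rows", "data": {"steps": [{"tx":-0.12,"ty":-0.05,"tz":0.8,"rx":0,"ry":0,"rz":-0.9,"claw":65},{"tx":-0.12,"ty":-0.05,"tz":1.8,"rx":0,"ry":0,"rz":-0.9,"claw":65},{"tx":-0.12,"ty":-0.05,"tz":2.8,"rx":0,"ry":0,"rz":-0.9,"claw":65},{"tx":-0.12,"ty":-0.05,"tz":3.7,"rx":0,"ry":0,"rz":-0.9,"claw":65},{"tx":-0.12,"ty":-0.05,"tz":4.07,"rx":0,"ry":0,"rz":-0.9,"claw":65},{"tx":-0.12,"ty":-0.05,"tz":4.07,"rx":0,"ry":0,"rz":-0.9,"claw":20},{"tx":-0.12,"ty":-0.05,"tz":4.07,"rx":0,"ry":0,"rz":-0.9,"claw":10},{"tx":-0.12,"ty":-0.05,"tz":4.07,"rx":0,"ry":0,"rz":-0.9,"claw":10}], "newtons": 25}}

```text
t: 18.9
position: [0.6014, -0.0298, 0.0075]
eef_rot: [0.001, 0.479, 0.878, 0.0]
force: [0.3, 0.4, 0.7]
opening: 0.456
```

Emit:
{"op": "send_rows", "data": {"steps": [{"tx":0,"ty":0,"tz":0,"rx":0,"ry":0,"rz":0,"claw":10},{"tx":0,"ty":0,"tz":0,"rx":0,"ry":0,"rz":0,"claw":10},{"tx":0,"ty":0,"tz":0,"rx":0,"ry":0,"rz":0,"claw":10},{"tx":0,"ty":0,"tz":-0.6,"rx":0,"ry":0,"rz":0,"claw":10},{"tx":0,"ty":0,"tz":-1.6,"rx":0,"ry":0,"rz":0,"claw":10},{"tx":0,"ty":0,"tz":-2.8,"rx":0,"ry":0,"rz":0,"claw":10},{"tx":0,"ty":0,"tz":-4,"rx":0,"ry":0,"rz":0,"claw":10},{"tx":0,"ty":0,"tz":-5.2,"rx":0,"ry":0,"rz":0,"claw":10}]}}

```text
t: 19.57
position: [0.6, -0.0301, 0.1641]
eef_rot: [0.0, 0.479, 0.878, 0.0]
force: [1.6, -0.5, 0.3]
opening: 0.294
```

Run:
```python
from h import *; from mv import plan
plan(.523,.250,.165,6.3)
```

```text
pos [ 0.6    -0.0301  0.1641] yaw 122.82 -> t [ 9.24  2.9  -0.03] rz 23.3 q7 0.21 f [ 1.6 -0.5  0.3]
```

Emit:
{"op": "send_rows", "data": {"steps": [{"tx":1,"ty":0.3,"tz":0,"rx":0,"ry":0,"rz":1.4,"claw":10},{"tx":2.1,"ty":0.7,"tz":0,"rx":0,"ry":0,"rz":2.8,"claw":10},{"tx":3.2,"ty":1,"tz":0,"rx":0,"ry":0,"rz":4.2,"claw":10},{"tx":4.3,"ty":1.4,"tz":0,"rx":0,"ry":0,"rz":5.6,"claw":10},{"tx":5.4,"ty":1.8,"tz":0,"rx":0,"ry":0,"rz":7,"claw":10},{"tx":6.4,"ty":2.1,"tz":0,"rx":0,"ry":0,"rz":8.4,"claw":10},{"tx":7.4,"ty":2.4,"tz":0,"rx":0,"ry":0,"rz":9.8,"claw":10},{"tx":8.2,"ty":2.6,"tz":0,"rx":0,"ry":0,"rz":11.2,"claw":10}]}}

```text
t: 20.23
position: [0.5315, 0.2217, 0.1628]
eef_rot: [-0.0, 0.836, 0.549, 0.001]
force: [0.2, 1.0, -0.2]
opening: 0.299
```

Emit:
{"op": "send_rows", "data": {"steps": [{"tx":0,"ty":0,"tz":0,"rx":0,"ry":0,"rz":1.4,"claw":10},{"tx":0,"ty":0,"tz":0,"rx":0,"ry":0,"rz":2.8,"claw":10},{"tx":0,"ty":0,"tz":0,"rx":0,"ry":0,"rz":4.2,"claw":10},{"tx":0,"ty":0,"tz":0,"rx":0,"ry":0,"rz":5.6,"claw":10},{"tx":0,"ty":0,"tz":0,"rx":0,"ry":0,"rz":7,"claw":10},{"tx":0,"ty":0,"tz":0,"rx":0,"ry":0,"rz":8.4,"claw":10},{"tx":0,"ty":0,"tz":0,"rx":0,"ry":0,"rz":9.8,"claw":10},{"tx":0,"ty":0,"tz":0,"rx":0,"ry":0,"rz":11.2,"claw":10}]}}

```text
t: 20.9
position: [0.5325, 0.219, 0.1626]
eef_rot: [-0.0, 0.996, 0.091, 0.0]
force: [-0.9, -0.2, 0.2]
opening: 0.298
```

Run:
```python
from h import *; from mv import plan
plan(.5305,.2237,.055,6.3)
snap('wrist','w10')
```

```text
pos [0.5325 0.219  0.1626] yaw 10.47 -> t [-0.04 -0.17  3.59] rz 0.83 q7 -1.99 f [-0.9 -0.2  0.2]
```

View pics/w10.png

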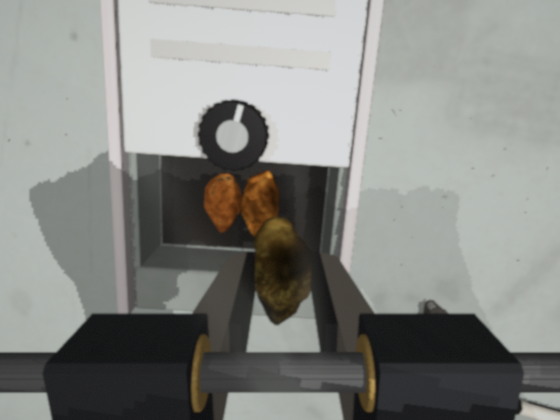

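Emit:
{"op": "send_rows", "data": {"steps": [{"tx":-0.04,"ty":-0.15,"tz":0.8,"rx":0,"ry":0,"rz":0.8,"claw":10},{"tx":-0.04,"ty":-0.15,"tz":1.8,"rx":0,"ry":0,"rz":0.8,"claw":10},{"tx":-0.04,"ty":-0.15,"tz":2.8,"rx":0,"ry":0,"rz":0.8,"claw":10},{"tx":-0.04,"ty":-0.15,"tz":3.4,"rx":0,"ry":0,"rz":0.8,"claw":10},{"tx":-0.04,"ty":-0.15,"tz":3.5,"rx":0,"ry":0,"rz":0.8,"claw":10},{"tx":-0.04,"ty":-0.15,"tz":3.5,"rx":0,"ry":0,"rz":0.8,"claw":30},{"tx":-0.04,"ty":-0.15,"tz":3.5,"rx":0,"ry":0,"rz":0.8,"claw":42},{"tx":-0.04,"ty":-0.15,"tz":3.5,"rx":0,"ry":0,"rz":0.8,"claw":42}]}}

```text
t: 21.62
position: [0.5318, 0.2237, 0.0589]
eef_rot: [-0.001, 0.998, 0.06, 0.001]
force: [0.1, 0.4, 0.6]
opening: 0.409
```

Emit:
{"op": "send_rows", "data": {"steps": [{"tx":0,"ty":0,"tz":0,"rx":0,"ry":0,"rz":0,"claw":42},{"tx":0,"ty":0,"tz":-1,"rx":0,"ry":0,"rz":0,"claw":42},{"tx":0,"ty":0,"tz":-2,"rx":0,"ry":0,"rz":0,"claw":42},{"tx":0,"ty":0,"tz":-3,"rx":0,"ry":0,"rz":0,"claw":42},{"tx":0,"ty":0,"tz":-4,"rx":0,"ry":0,"rz":0,"claw":75},{"tx":0,"ty":0,"tz":-4.5,"rx":0,"ry":0,"rz":0,"claw":75},{"tx":0,"ty":0,"tz":-4.5,"rx":0,"ry":0,"rz":0,"claw":75},{"tx":0,"ty":0,"tz":-4.5,"rx":0,"ry":0,"rz":0,"claw":75}]}}

```text
t: 22.28
position: [0.5313, 0.2232, 0.1938]
eef_rot: [-0.0, 0.998, 0.059, 0.002]
force: [-0.1, -0.7, -0.2]
opening: 0.689
```

Run:
```python
from h import *; from mv import plan
plan(.5305,.2237,.055,6.3)
d=snap('wrist','w11'); e=snap('side','s11')
# knob grey cap centroid in wrist
hsv=cv2.cvtColor(d['pixels'],cv2.COLOR_RGB2HSV)
m=(hsv[...,2]<60).astype(np.uint8); 
n,l,s,c=cv2.connectedComponentsWithStats(m)
for i in range(1,n):
    if s[i,4]>300: print(s[i],c[i])
```

```text
pos [0.5313 0.2232 0.1938] yaw 6.81 -> t [-0.04 -0.02  4.63] rz 0.1 q7 -2.04 f [-0.1 -0.7 -0.2]
[  176   104   158   150 10007] [247.6794244  186.81283102]
[    0   251   241   169 18485] [101.95769543 360.35883148]
[  321   253   239   167 16366] [467.51350361 358.24697544]
```

View pics/w11.png

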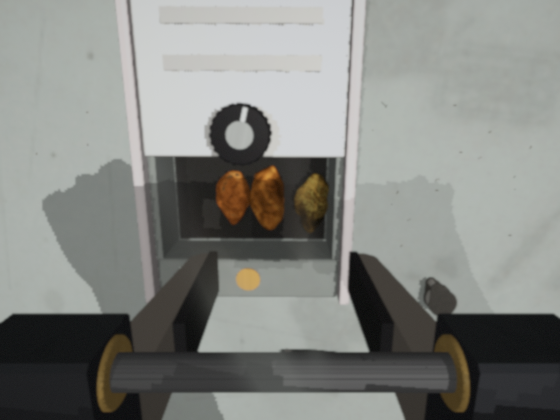

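View pics/s11.png

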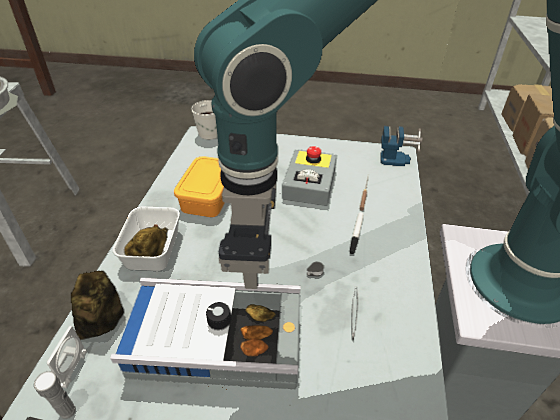

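Run:
```python
from h import *
d=load('w11');e=load('s11');w=load('w5'); s0=load('side0')
hsv=cv2.cvtColor(d['pixels'],cv2.COLOR_RGB2HSV)
def knob(d,u0,u1,v0,v1,th=70):
    g=d['pixels'][v0:v1,u0:u1].max(2); m=(g<th).astype(np.uint8)
    c=max(cv2.findContours(m,cv2.RETR_EXTERNAL,cv2.CHAIN_APPROX_NONE)[0],key=cv2.contourArea); (x,y),r=cv2.minEnclosingCircle(c); return x+u0,y+v0,r
k=knob(d,195,285,95,152); print(k)
print('circle centre at .111',onz(d,239.5,133.5,.111), onz(d,k[0],k[1],.105))
def cap(d,u0,u1,v0,v1):
    p=d['pixels'][v0:v1,u0:u1].astype(int); m=((p.min(2)>120)&(p.max(2)<215)).astype(np.uint8); n,l,s,c=cv2.connectedComponentsWithStats(m); print([ (s[i,4],(c[i]+[u0,v0]).round(1)) for i in range(1,n) if s[i,4]>30])
cap(d,215,265,110,160); cap(w,255,312,112,160); cap(e,205,232,300,325)
print(tri(d,(239,135),e,(217.9,311.2)),tri(w,(283,136.5),e,(217.9,311.2)))
```

```text
(239.79436874389648, 132.83676528930664, 30.21731948852539)
circle centre at .111 [0.58715423 0.25992425 0.111     ] [0.58717387 0.26039903 0.105     ]
[(np.int32(696), array([239.4, 132.5]))]
[(np.int32(753), array([283.1, 134.5])), (np.int32(45), array([308.9, 116. ])), (np.int32(33), array([309.6, 154.4]))]
[]
(array([0.58563656, 0.25993592, 0.11093627]), np.float64(0.0011228818355121977)) (array([0.58578215, 0.25951161, 0.11026486]), np.float64(0.0010627410253273323))
```

Emit:
{"op": "send_rows", "data": {"steps": [{"tx":0.2,"ty":-0.1,"tz":0,"rx":0,"ry":0,"rz":-1.4,"claw":75},{"tx":0.5,"ty":-0.2,"tz":0,"rx":0,"ry":0,"rz":-2.8,"claw":75},{"tx":0.8,"ty":-0.4,"tz":0,"rx":0,"ry":0,"rz":-4.2,"claw":75},{"tx":1.1,"ty":-0.6,"tz":0,"rx":0,"ry":0,"rz":-5.6,"claw":75},{"tx":1.4,"ty":-0.8,"tz":0,"rx":0,"ry":0,"rz":-7,"claw":75},{"tx":1.7,"ty":-0.9,"tz":0,"rx":0,"ry":0,"rz":-8.4,"claw":75},{"tx":1.97,"ty":-0.99,"tz":0,"rx":0,"ry":0,"rz":-9.8,"claw":75},{"tx":1.97,"ty":-0.99,"tz":0,"rx":0,"ry":0,"rz":-11.2,"claw":75}]}}

```text
t: 23.05
position: [0.5861, 0.2598, 0.19]
eef_rot: [-0.001, 0.852, 0.524, -0.001]
force: [0.0, 0.3, 0.6]
opening: 0.749
```

Emit:
{"op": "send_rows", "data": {"steps": [{"tx":0,"ty":0,"tz":0,"rx":0,"ry":0,"rz":-1.4,"claw":75},{"tx":0,"ty":0,"tz":0,"rx":0,"ry":0,"rz":-2.8,"claw":75},{"tx":0,"ty":0,"tz":0,"rx":0,"ry":0,"rz":-4.2,"claw":75},{"tx":0,"ty":0,"tz":0,"rx":0,"ry":0,"rz":-5.6,"claw":75},{"tx":0,"ty":0,"tz":0,"rx":0,"ry":0,"rz":-7,"claw":75},{"tx":0,"ty":0,"tz":0,"rx":0,"ry":0,"rz":-8.4,"claw":75},{"tx":0,"ty":0,"tz":0,"rx":0,"ry":0,"rz":-9.8,"claw":75},{"tx":0,"ty":0,"tz":0,"rx":0,"ry":0,"rz":-11.2,"claw":75}]}}

```text
t: 23.72
position: [0.5849, 0.2592, 0.1902]
eef_rot: [-0.001, 0.506, 0.862, -0.001]
force: [-0.1, -0.3, 0.5]
opening: 0.749
```

Emit:
{"op": "send_rows", "data": {"steps": [{"tx":0,"ty":0,"tz":0,"rx":0,"ry":0,"rz":-1.4,"claw":75},{"tx":0,"ty":0,"tz":0,"rx":0,"ry":0,"rz":-2.8,"claw":75},{"tx":0,"ty":0,"tz":0,"rx":0,"ry":0,"rz":-4.2,"claw":75},{"tx":0,"ty":0,"tz":0,"rx":0,"ry":0,"rz":-5.6,"claw":75},{"tx":0,"ty":0,"tz":0,"rx":0,"ry":0,"rz":-7,"claw":75},{"tx":0,"ty":0,"tz":0,"rx":0,"ry":0,"rz":-8.4,"claw":75},{"tx":0,"ty":0,"tz":0,"rx":0,"ry":0,"rz":-9.8,"claw":75},{"tx":0,"ty":0,"tz":0,"rx":0,"ry":0,"rz":-11.2,"claw":75}]}}

```text
t: 24.38
position: [0.5849, 0.2592, 0.1903]
eef_rot: [-0.001, 0.042, 0.999, -0.0]
force: [0.4, -0.1, -0.9]
opening: 0.753
```

Run:
```python
from h import *; from mv import plan
plan(.5865,.2598,.089,186.3); print(telemetry.state()['q'].round(2))
```

```text
pos [0.5849 0.2592 0.1903] yaw 175.18 -> t [-0.06  0.03  3.38] rz -2.22 q7 0.56 f [ 0.4 -0.1 -0.9]
[ 0.17  0.69 -0.96  1.6   0.6   1.17  0.56]
```

Emit:
{"op": "send_rows", "data": {"steps": [{"tx":-0.06,"ty":0.03,"tz":0.6,"rx":0,"ry":0,"rz":-1.2,"claw":75},{"tx":-0.06,"ty":0.03,"tz":1.4,"rx":0,"ry":0,"rz":-2.2,"claw":75},{"tx":-0.06,"ty":0.03,"tz":2.2,"rx":0,"ry":0,"rz":-2.2,"claw":75},{"tx":-0.06,"ty":0.03,"tz":2.9,"rx":0,"ry":0,"rz":-2.2,"claw":75},{"tx":-0.06,"ty":0.03,"tz":3.2,"rx":0,"ry":0,"rz":-2.2,"claw":75},{"tx":-0.06,"ty":0.03,"tz":3.35,"rx":0,"ry":0,"rz":-2.2,"claw":75},{"tx":-0.06,"ty":0.03,"tz":3.35,"rx":0,"ry":0,"rz":-2.2,"claw":30},{"tx":-0.06,"ty":0.03,"tz":3.35,"rx":0,"ry":0,"rz":-2.2,"claw":20}], "newtons": 20}}

```text
t: 25.05
position: [0.5878, 0.2609, 0.0922]
eef_rot: [0.0, -0.051, 0.999, 0.0]
force: [0.3, 0.1, -0.0]
opening: 0.627
```

Emit:
{"op": "send_rows", "data": {"steps": [{"tx":0,"ty":0,"tz":0,"rx":0,"ry":0,"rz":0,"claw":20},{"tx":0,"ty":0,"tz":0,"rx":0,"ry":0,"rz":0,"claw":20},{"tx":0,"ty":0,"tz":0,"rx":0,"ry":0,"rz":0,"claw":20},{"tx":0,"ty":0,"tz":0,"rx":0,"ry":0,"rz":0,"claw":20},{"tx":0,"ty":0,"tz":0,"rx":0,"ry":0,"rz":0,"claw":20},{"tx":0,"ty":0,"tz":0,"rx":0,"ry":0,"rz":0,"claw":20},{"tx":0,"ty":0,"tz":0,"rx":0,"ry":0,"rz":0,"claw":20},{"tx":0,"ty":0,"tz":0,"rx":0,"ry":0,"rz":0,"claw":20}]}}

```text
t: 25.72
position: [0.5884, 0.2592, 0.0926]
eef_rot: [0.001, -0.05, 0.999, -0.001]
force: [-1.1, -4.4, 6.5]
opening: 0.426
```

Run:
```python
from h import *; from mv import plan
plan(.5865,.2598,.089,186.3)
```

```text
pos [0.5884 0.2592 0.0926] yaw -174.24 -> t [0.06 0.03 0.12] rz -72.11 q7 0.66 f [-1.1 -4.4  6.5]
```

Emit:
{"op": "send_rows", "data": {"steps": [{"tx":0.3,"ty":0,"tz":0,"rx":0,"ry":0,"rz":0,"claw":20},{"tx":0.9,"ty":0,"tz":0,"rx":0,"ry":0,"rz":0,"claw":20},{"tx":1.5,"ty":0,"tz":0,"rx":0,"ry":0,"rz":0,"claw":20},{"tx":2.1,"ty":0,"tz":0,"rx":0,"ry":0,"rz":0,"claw":20},{"tx":2.7,"ty":0,"tz":0,"rx":0,"ry":0,"rz":0,"claw":20},{"tx":3.3,"ty":0,"tz":0,"rx":0,"ry":0,"rz":0,"claw":20},{"tx":3.7,"ty":0,"tz":0,"rx":0,"ry":0,"rz":0,"claw":20},{"tx":3.9,"ty":0,"tz":0,"rx":0,"ry":0,"rz":0,"claw":20}]}}

```text
t: 26.38
position: [0.4717, 0.2459, 0.0925]
eef_rot: [0.001, -0.05, 0.999, -0.003]
force: [2.7, -8.0, 6.6]
opening: 0.424
```

Emit:
{"op": "send_rows", "data": {"steps": [{"tx":0.05,"ty":0,"tz":0,"rx":0,"ry":0,"rz":0,"claw":20},{"tx":0.1,"ty":0,"tz":0,"rx":0,"ry":0,"rz":0,"claw":20},{"tx":0.15,"ty":0,"tz":0,"rx":0,"ry":0,"rz":0,"claw":20},{"tx":0.2,"ty":0,"tz":0,"rx":0,"ry":0,"rz":0,"claw":20},{"tx":0.25,"ty":0,"tz":0,"rx":0,"ry":0,"rz":0,"claw":20},{"tx":0.3,"ty":0,"tz":0,"rx":0,"ry":0,"rz":0,"claw":20},{"tx":0.35,"ty":0,"tz":0,"rx":0,"ry":0,"rz":0,"claw":20},{"tx":0.35,"ty":0,"tz":0,"rx":0,"ry":0,"rz":0,"claw":20}]}}

```text
t: 27.05
position: [0.4689, 0.2455, 0.093]
eef_rot: [0.007, -0.049, 0.999, -0.0]
force: [18.3, -3.7, -4.5]
opening: 0.429
```

Run:
```python
from h import *; from mv import plan
plan(.5865,.2598,.089,186.3)
s=telemetry.state(); print(s['wrist_torque'])
snap('side','s12'); snap('wrist','w12')
```

```text
pos [0.4689 0.2455 0.093 ] yaw -174.38 -> t [-3.95  0.09  0.18] rz -72.14 q7 0.51 f [18.3 -3.7 -4.5]
[-0.98301819 -4.30927851  0.04633233]
```

View pics/s12.png

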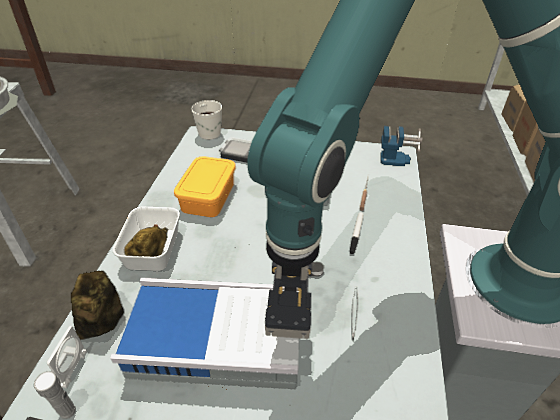

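View pics/w12.png

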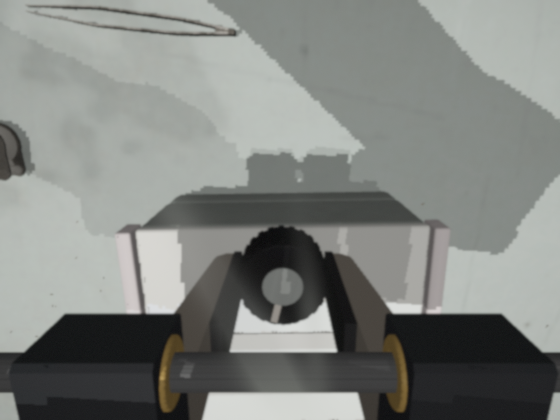

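Run:
```python
from h import *
d=load('w12')
for u,v in [(283,287)]: print(onz(d,u,v,.111))
p=d['pixels'][255:330,240:330].astype(int)
m=((p.min(2)>95)&(p.max(2)<190)).astype(np.uint8)
n,l,s,c=cv2.connectedComponentsWithStats(m)
print([(s[i],(c[i]+[240,255]).round(1)) for i in range(1,n) if s[i,4]>50])
cv2.imwrite('pics/w12z.png',cv2.resize(d['pixels'][180:345,110:460,::-1],None,fx=2.2,fy=2.2,interpolation=cv2.INTER_CUBIC))
# knob predicted: initial (.5865,.2598) minus travel
print(np.array([.5865,.2598])-.125*np.array([np.cos(.11),np.sin(.11)]))
# black outer circle top arc
```

```text
[0.46817743 0.24675846 0.111     ]
[(array([   0,   14,   90,   57, 1498], dtype=int32), array([282.1, 293.3]))]
[0.46225549 0.24607771]
```

View pics/w12z.png

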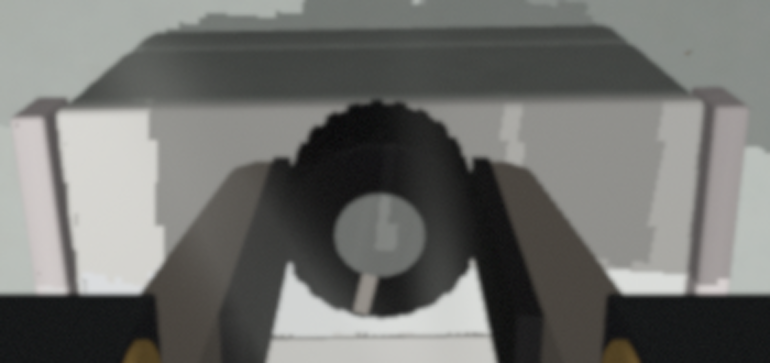

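Emit:
{"op": "send_rows", "data": {"steps": [{"tx":-0.1,"ty":0,"tz":0,"rx":0,"ry":0,"rz":0,"claw":20},{"tx":-0.2,"ty":0,"tz":0,"rx":0,"ry":0,"rz":0,"claw":20},{"tx":-0.2,"ty":0,"tz":0,"rx":0,"ry":0,"rz":0.8,"claw":20},{"tx":-0.2,"ty":0,"tz":0.01,"rx":0,"ry":0,"rz":1.8,"claw":20},{"tx":-0.2,"ty":0,"tz":0.01,"rx":0,"ry":0,"rz":2.8,"claw":20},{"tx":-0.2,"ty":0,"tz":0.02,"rx":0,"ry":0,"rz":3.8,"claw":20},{"tx":-0.2,"ty":0,"tz":0.02,"rx":0,"ry":0,"rz":4.8,"claw":20},{"tx":-0.2,"ty":0,"tz":0.02,"rx":0,"ry":0,"rz":5.8,"claw":20}]}}

```text
t: 27.82
position: [0.4692, 0.245, 0.092]
eef_rot: [0.002, 0.204, 0.979, -0.002]
force: [4.3, -9.4, 7.5]
opening: 0.432
```

Run:
```python
from h import *; from mv import plan
plan(.4682,.2468,.089,6)
s=telemetry.state(); print(s['wrist_torque'],s['q'].round(2))
```

```text
pos [0.4692 0.245  0.092 ] yaw 156.45 -> t [0.05 0.04 0.1 ] rz 30.09 q7 0.08 f [ 4.3 -9.4  7.5]
[-2.11918708 -0.88312172  0.05341283] [ 0.12  0.61 -0.86  1.95  0.62  0.86  0.08]
```

Emit:
{"op": "send_rows", "data": {"steps": [{"tx":0,"ty":-0.05,"tz":0,"rx":0,"ry":0,"rz":1,"claw":20},{"tx":0,"ty":-0.08,"tz":0,"rx":0,"ry":0,"rz":2.2,"claw":20},{"tx":0,"ty":-0.08,"tz":0,"rx":0,"ry":0,"rz":3.4,"claw":20},{"tx":0,"ty":-0.08,"tz":0,"rx":0,"ry":0,"rz":4.6,"claw":20},{"tx":0,"ty":-0.08,"tz":0,"rx":0,"ry":0,"rz":5.8,"claw":20},{"tx":0,"ty":-0.08,"tz":0,"rx":0,"ry":0,"rz":7,"claw":20},{"tx":0,"ty":-0.08,"tz":0,"rx":0,"ry":0,"rz":8.2,"claw":20},{"tx":0,"ty":-0.08,"tz":0,"rx":0,"ry":0,"rz":9.4,"claw":20}]}}

```text
t: 28.48
position: [0.4684, 0.2442, 0.0915]
eef_rot: [0.002, 0.578, 0.816, 0.001]
force: [5.5, -4.9, -1.2]
opening: 0.426
```

Emit:
{"op": "send_rows", "data": {"steps": [{"tx":0,"ty":0,"tz":0,"rx":0,"ry":0,"rz":1.2,"claw":20},{"tx":0,"ty":0,"tz":0,"rx":0,"ry":0,"rz":2.4,"claw":20},{"tx":0,"ty":0,"tz":0,"rx":0,"ry":0,"rz":3.6,"claw":20},{"tx":0,"ty":0,"tz":0,"rx":0,"ry":0,"rz":4.8,"claw":20},{"tx":0,"ty":0,"tz":0,"rx":0,"ry":0,"rz":6,"claw":20},{"tx":0,"ty":0,"tz":0,"rx":0,"ry":0,"rz":7.2,"claw":20},{"tx":0,"ty":0,"tz":0,"rx":0,"ry":0,"rz":8.4,"claw":20},{"tx":0,"ty":0,"tz":0,"rx":0,"ry":0,"rz":9.6,"claw":20}]}}

```text
t: 29.15
position: [0.4674, 0.2442, 0.0908]
eef_rot: [0.001, 0.86, 0.511, 0.001]
force: [5.4, -3.5, -5.8]
opening: 0.426
```

Run:
```python
from h import *; from mv import plan
plan(.4682,.2468,.089,6)
s=telemetry.state(); print(s['wrist_torque'],s['q'].round(2))
```

```text
pos [0.4674 0.2442 0.0908] yaw 61.46 -> t [ 0.09 -0.02  0.06] rz 11.09 q7 -1.33 f [ 5.4 -3.5 -5.8]
[-0.95205095 -1.17652711  0.00581063] [-0.16  0.49 -0.48  1.97  0.32  0.75 -1.33]
```

Emit:
{"op": "send_rows", "data": {"steps": [{"tx":0,"ty":0,"tz":0.01,"rx":0,"ry":0,"rz":1.2,"claw":20},{"tx":0,"ty":0,"tz":0.02,"rx":0,"ry":0,"rz":2.4,"claw":20},{"tx":0,"ty":0,"tz":0.03,"rx":0,"ry":0,"rz":3.6,"claw":20},{"tx":0,"ty":0,"tz":0.04,"rx":0,"ry":0,"rz":4.8,"claw":20},{"tx":0,"ty":0,"tz":0.04,"rx":0,"ry":0,"rz":6,"claw":20},{"tx":0,"ty":0,"tz":0.04,"rx":0,"ry":0,"rz":7.2,"claw":20},{"tx":0,"ty":0,"tz":0.04,"rx":0,"ry":0,"rz":8,"claw":20},{"tx":0,"ty":0,"tz":0.04,"rx":0,"ry":0,"rz":8.4,"claw":20}]}}

```text
t: 29.82
position: [0.4676, 0.2453, 0.0902]
eef_rot: [0.0, 0.985, 0.171, 0.002]
force: [4.7, -3.3, -1.2]
opening: 0.43
```

Emit:
{"op": "send_rows", "data": {"steps": [{"tx":0,"ty":0,"tz":0,"rx":0,"ry":0,"rz":0.4,"claw":20},{"tx":0,"ty":0,"tz":0,"rx":0,"ry":0,"rz":0.8,"claw":20},{"tx":0,"ty":0,"tz":0,"rx":0,"ry":0,"rz":1.2,"claw":20},{"tx":0,"ty":0,"tz":0,"rx":0,"ry":0,"rz":1.6,"claw":20},{"tx":0,"ty":0,"tz":0,"rx":0,"ry":0,"rz":1.9,"claw":20},{"tx":0,"ty":0,"tz":0,"rx":0,"ry":0,"rz":2.1,"claw":20},{"tx":0,"ty":0,"tz":0,"rx":0,"ry":0,"rz":2.1,"claw":20},{"tx":0,"ty":0,"tz":0,"rx":0,"ry":0,"rz":2.1,"claw":20}]}}

```text
t: 30.48
position: [0.4672, 0.2453, 0.0902]
eef_rot: [0.0, 0.997, 0.082, 0.001]
force: [3.9, -4.1, -0.3]
opening: 0.431
```

Run:
```python
from h import *; from mv import plan
plan(.4682,.2468,.089,6)
s=telemetry.state(); print(s['wrist_torque'],s['q'].round(2))
snap('wrist','w13')
```

```text
pos [0.4672 0.2453 0.0902] yaw 9.37 -> t [ 0.04 -0.04  0.04] rz 0.67 q7 -2.11 f [ 3.9 -4.1 -0.3]
[-0.83757606 -0.87405093  0.47502504] [-0.33  0.45 -0.26  1.99  0.17  0.72 -2.11]
```

View pics/w13.png

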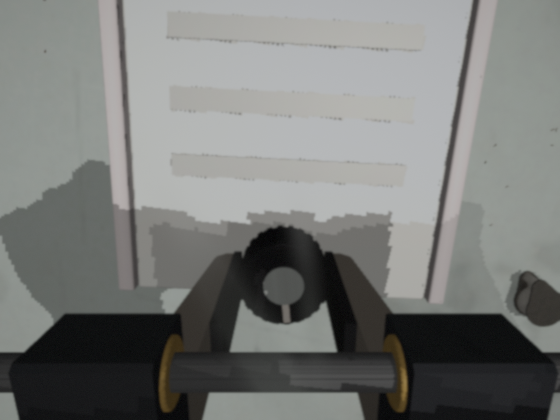

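Emit:
{"op": "send_rows", "data": {"steps": [{"tx":0,"ty":0,"tz":0,"rx":0,"ry":0,"rz":0,"claw":50},{"tx":0,"ty":0,"tz":0,"rx":0,"ry":0,"rz":0,"claw":70},{"tx":0,"ty":0,"tz":0,"rx":0,"ry":0,"rz":0,"claw":75},{"tx":0,"ty":0,"tz":0,"rx":0,"ry":0,"rz":0,"claw":75},{"tx":0,"ty":0,"tz":-1,"rx":0,"ry":0,"rz":0,"claw":75},{"tx":0,"ty":0,"tz":-2,"rx":0,"ry":0,"rz":0,"claw":75},{"tx":0,"ty":0,"tz":-3.2,"rx":0,"ry":0,"rz":0,"claw":75},{"tx":0,"ty":0,"tz":-4.4,"rx":0,"ry":0,"rz":0,"claw":75}]}}

```text
t: 31.2
position: [0.4649, 0.246, 0.2229]
eef_rot: [-0.0, 0.997, 0.081, -0.001]
force: [-0.1, -0.5, -0.8]
opening: 0.75
```

Run:
```python
from h import *; from mv import plan
plan(.490,-.218,.20,0); 
d=snap('wrist','w14'); snap('side','s14')
cv2.imwrite('pics/w14z.png',cv2.resize(d['pixels'][90:330,150:400,::-1],None,fx=2.4,fy=2.4,interpolation=cv2.INTER_CUBIC))
```

```text
pos [0.4649 0.246  0.2229] yaw 9.35 -> t [-1.69 15.4   0.76] rz 1.87 q7 -2.04 f [-0.1 -0.5 -0.8]
```

View pics/w14z.png

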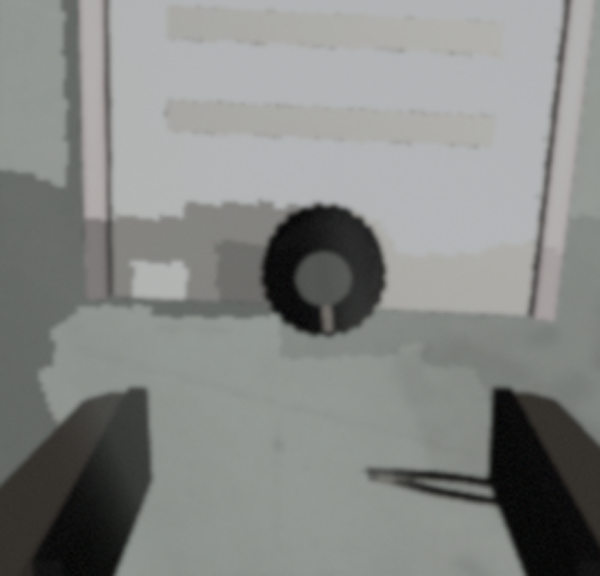

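View pics/s14.png

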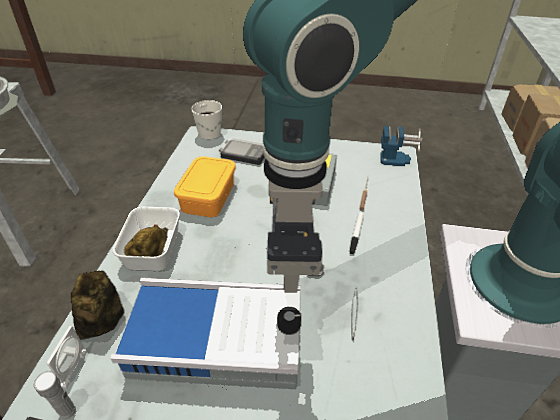

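Run:
```python
from h import *
def ang(f,c,m,z):
    d=load(f); a=onz(d,*c,z);b=onz(d,*m,z); return np.degrees(np.arctan2(b[1]-a[1],b[0]-a[0])),a
print(ang('w5',(283.2,136.5),(288.5,113.5),.111), ang('w14',(285,205.5),(286.4,224),.108))
a=load('w14'); b=load('s14')
print(tri(a,(285,205.5),b,(289,316)))
```

```text
(np.float64(-6.872952191088164), array([0.58631608, 0.25963958, 0.111     ])) (np.float64(-166.3465465828258), array([0.46739003, 0.24596928, 0.108     ]))
(array([0.46706368, 0.24586835, 0.10720721]), np.float64(0.0002735379297614491))
```

Emit:
{"op": "send_rows", "data": {"steps": [{"tx":0.05,"ty":0,"tz":0,"rx":0,"ry":0,"rz":-1.4,"claw":75},{"tx":0.05,"ty":0,"tz":0.6,"rx":0,"ry":0,"rz":-2.8,"claw":75},{"tx":0.05,"ty":0,"tz":1.2,"rx":0,"ry":0,"rz":-4.2,"claw":75},{"tx":0.05,"ty":0,"tz":2.2,"rx":0,"ry":0,"rz":-5.6,"claw":75},{"tx":0.05,"ty":0,"tz":3.2,"rx":0,"ry":0,"rz":-6,"claw":75},{"tx":0.05,"ty":0,"tz":4.2,"rx":0,"ry":0,"rz":-6,"claw":75},{"tx":0.05,"ty":0,"tz":4.4,"rx":0,"ry":0,"rz":-6,"claw":75},{"tx":0.05,"ty":0,"tz":4.4,"rx":0,"ry":0,"rz":-6,"claw":30}], "newtons": 35}}

```text
t: 31.97
position: [0.4654, 0.2454, 0.0877]
eef_rot: [0.0, 0.942, 0.337, -0.003]
force: [-0.3, -0.1, 1.0]
opening: 0.698
```

Emit:
{"op": "send_rows", "data": {"steps": [{"tx":0,"ty":0,"tz":0,"rx":0,"ry":0,"rz":0,"claw":20},{"tx":0,"ty":0,"tz":0,"rx":0,"ry":0,"rz":0,"claw":20},{"tx":0,"ty":0,"tz":0,"rx":0,"ry":0,"rz":0,"claw":20},{"tx":0,"ty":0,"tz":0,"rx":0,"ry":0,"rz":0,"claw":20},{"tx":0,"ty":0,"tz":0,"rx":0,"ry":0,"rz":0,"claw":20},{"tx":0,"ty":0,"tz":0,"rx":0,"ry":0,"rz":0,"claw":20},{"tx":0,"ty":0,"tz":0,"rx":0,"ry":0,"rz":0,"claw":20},{"tx":0,"ty":0,"tz":0,"rx":0,"ry":0,"rz":0,"claw":20}]}}

```text
t: 32.63
position: [0.4689, 0.246, 0.0914]
eef_rot: [0.0, 0.942, 0.336, 0.002]
force: [1.0, -1.9, 6.4]
opening: 0.421
```

Run:
```python
from h import *; from mv import plan
plan(.4674,.246,.09,6); s=telemetry.state(); print(s['wrist_torque'],s['opening'])
d=snap('wrist','w15')
```

```text
pos [0.4689 0.246  0.0914] yaw 39.28 -> t [-0.04 -0.03  0.05] rz 6.66 q7 -1.63 f [ 1.  -1.9  6.4]
[-0.57210033 -0.3231995   0.06906831] 0.42067578878398154
```

Emit:
{"op": "send_rows", "data": {"steps": [{"tx":0,"ty":0,"tz":0,"rx":0,"ry":0,"rz":0.3,"claw":20},{"tx":0,"ty":0,"tz":0,"rx":0,"ry":0,"rz":0.6,"claw":20},{"tx":0,"ty":0,"tz":0,"rx":0,"ry":0,"rz":0.9,"claw":20},{"tx":0,"ty":0,"tz":0,"rx":0,"ry":0,"rz":1.2,"claw":20},{"tx":0,"ty":0,"tz":0,"rx":0,"ry":0,"rz":1.5,"claw":20},{"tx":0,"ty":0,"tz":0,"rx":0,"ry":0,"rz":1.8,"claw":20},{"tx":0,"ty":0,"tz":0,"rx":0,"ry":0,"rz":2,"claw":20},{"tx":0,"ty":0,"tz":0,"rx":0,"ry":0,"rz":2,"claw":20}]}}

```text
t: 33.35
position: [0.4697, 0.2463, 0.0913]
eef_rot: [0.0, 0.967, 0.254, 0.003]
force: [5.3, -2.1, 4.7]
opening: 0.424
```

Run:
```python
from h import *; from mv import plan
plan(.4674,.246,.09,6); s=telemetry.state(); print(s['wrist_torque'],s['opening'])
d=snap('wrist','w16')
a=load('w15')['pixels'][220:345,200:370,::-1]; b=d['pixels'][220:345,200:370,::-1]
cv2.imwrite('pics/w1516.png',cv2.resize(np.hstack([a,b]),None,fx=2.3,fy=2.3,interpolation=cv2.INTER_CUBIC))
```

```text
pos [0.4697 0.2463 0.0913] yaw 29.39 -> t [-0.07 -0.03  0.04] rz 4.68 q7 -1.78 f [ 5.3 -2.1  4.7]
[-0.578923   -1.23364103  1.08626041] 0.42374454176400483
```

View pics/w1516.png

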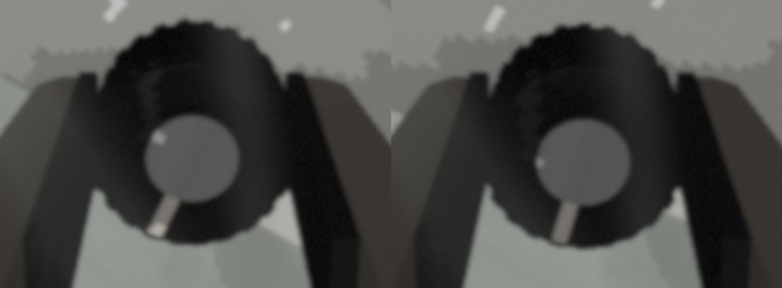

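Emit:
{"op": "send_rows", "data": {"steps": [{"tx":0,"ty":0,"tz":0,"rx":0,"ry":0,"rz":0,"claw":60},{"tx":0,"ty":0,"tz":0,"rx":0,"ry":0,"rz":0,"claw":75},{"tx":0,"ty":0,"tz":0,"rx":0,"ry":0,"rz":0,"claw":75},{"tx":0,"ty":0,"tz":0,"rx":0,"ry":0,"rz":0,"claw":75},{"tx":0,"ty":0,"tz":-1,"rx":0,"ry":0,"rz":0,"claw":75},{"tx":0,"ty":0,"tz":-2,"rx":0,"ry":0,"rz":-1.3,"claw":75},{"tx":0,"ty":0,"tz":-3,"rx":0,"ry":0,"rz":-2.6,"claw":30},{"tx":0,"ty":0,"tz":-4,"rx":0,"ry":0,"rz":-3.9,"claw":0}]}}

```text
t: 34.07
position: [0.4663, 0.2461, 0.2107]
eef_rot: [-0.0, 0.909, 0.416, -0.001]
force: [0.1, -0.7, 0.6]
opening: 0.625
```

Run:
```python
from h import *; from mv import plan
plan(.490,-.218,.20,87.5)
```

```text
pos [0.4663 0.2461 0.2107] yaw 49.15 -> t [-11.18  10.71   0.36] rz -7.67 q7 -1.39 f [ 0.1 -0.7  0.6]
```

Emit:
{"op": "send_rows", "data": {"steps": [{"tx":-0.6,"ty":0.6,"tz":0,"rx":0,"ry":0,"rz":-1,"claw":0},{"tx":-1.5,"ty":1.4,"tz":0,"rx":0,"ry":0,"rz":-2,"claw":0},{"tx":-2.4,"ty":2.3,"tz":0,"rx":0,"ry":0,"rz":-3,"claw":0},{"tx":-3.3,"ty":3.2,"tz":0,"rx":0,"ry":0,"rz":-4,"claw":0},{"tx":-4.2,"ty":4.1,"tz":0,"rx":0,"ry":0,"rz":-5,"claw":0},{"tx":-5.1,"ty":5,"tz":0,"rx":0,"ry":0,"rz":-6,"claw":0},{"tx":-6,"ty":5.9,"tz":0,"rx":0,"ry":0,"rz":-7,"claw":0},{"tx":-6.9,"ty":6.7,"tz":0,"rx":0,"ry":0,"rz":-7.67,"claw":0}]}}

```text
t: 34.73
position: [0.4818, -0.0439, 0.2097]
eef_rot: [-0.0, 0.723, 0.691, -0.0]
force: [0.6, -0.3, 0.1]
opening: 0.047
```

Run:
```python
from h import *; from mv import plan
plan(.490,-.218,.20,87.5)
```

```text
pos [ 0.4818 -0.0439  0.2097] yaw 87.37 -> t [-5.78  0.54  0.32] rz -0.03 q7 -0.12 f [ 0.6 -0.3  0.1]
```

Emit:
{"op": "send_rows", "data": {"steps": [{"tx":-1,"ty":0.1,"tz":0,"rx":0,"ry":0,"rz":0,"claw":0},{"tx":-2,"ty":0.2,"tz":0,"rx":0,"ry":0,"rz":0,"claw":0},{"tx":-3,"ty":0.3,"tz":0,"rx":0,"ry":0,"rz":0,"claw":0},{"tx":-4,"ty":0.4,"tz":0,"rx":0,"ry":0,"rz":0,"claw":0},{"tx":-5,"ty":0.5,"tz":0,"rx":0,"ry":0,"rz":0,"claw":0},{"tx":-5.6,"ty":0.52,"tz":0,"rx":0,"ry":0,"rz":0,"claw":0},{"tx":-5.85,"ty":0.52,"tz":0,"rx":0,"ry":0,"rz":0,"claw":0},{"tx":-5.85,"ty":0.52,"tz":0,"rx":0,"ry":0,"rz":0,"claw":0}]}}

```text
t: 35.4
position: [0.4885, -0.2195, 0.2093]
eef_rot: [-0.001, 0.725, 0.688, -0.0]
force: [0.4, 0.5, -0.3]
opening: 0.001
```

Run:
```python
from h import *; from mv import plan
plan(.490,-.218,.10,87.5)
d=snap('wrist','w17')
cv2.imwrite('pics/w17z.png',cv2.resize(d['pixels'][100:420,150:450,::-1],None,fx=1.8,fy=1.8,interpolation=cv2.INTER_CUBIC))
```

```text
pos [ 0.4885 -0.2195  0.2093] yaw 86.98 -> t [0.05 0.05 3.64] rz -0.1 q7 0.22 f [ 0.4  0.5 -0.3]
```

View pics/w17z.png

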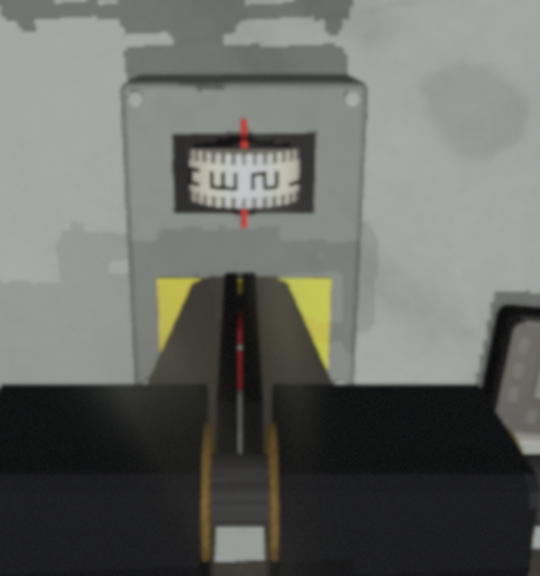

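Emit:
{"op": "send_rows", "data": {"steps": [{"tx":0.03,"ty":-0.4,"tz":0.8,"rx":0,"ry":0,"rz":0,"claw":0},{"tx":0.03,"ty":-0.4,"tz":1.8,"rx":0,"ry":0,"rz":0,"claw":0},{"tx":0.03,"ty":-0.4,"tz":2.8,"rx":0,"ry":0,"rz":0,"claw":0},{"tx":0.03,"ty":-0.4,"tz":3.8,"rx":0,"ry":0,"rz":0,"claw":0},{"tx":0.03,"ty":-0.4,"tz":4.4,"rx":0,"ry":0,"rz":0,"claw":0},{"tx":0.03,"ty":-0.4,"tz":4.6,"rx":0,"ry":0,"rz":0,"claw":0},{"tx":0.03,"ty":-0.4,"tz":4.68,"rx":0,"ry":0,"rz":0,"claw":0},{"tx":0.03,"ty":-0.4,"tz":4.68,"rx":0,"ry":0,"rz":0,"claw":0}]}}

```text
t: 36.12
position: [0.4778, -0.2154, 0.0698]
eef_rot: [-0.0, 0.724, 0.69, 0.0]
force: [0.0, 0.1, 0.9]
opening: 0.006
```

Run:
```python
from h import *; from mv import plan
plan(.490,-.2185,.066,87.5)
```

```text
pos [ 0.4778 -0.2154  0.0698] yaw 87.26 -> t [-0.08  0.41  0.13] rz -0.05 q7 0.16 f [0.  0.1 0.9]
```

Emit:
{"op": "send_rows", "data": {"steps": [{"tx":-0.08,"ty":0,"tz":0.05,"rx":0,"ry":0,"rz":0,"claw":0},{"tx":-0.08,"ty":0,"tz":0.1,"rx":0,"ry":0,"rz":0,"claw":0},{"tx":-0.08,"ty":0,"tz":0.13,"rx":0,"ry":0,"rz":0,"claw":0},{"tx":-0.08,"ty":0,"tz":0.15,"rx":0,"ry":0,"rz":0,"claw":0},{"tx":-0.08,"ty":0,"tz":0.16,"rx":0,"ry":0,"rz":0,"claw":0},{"tx":-0.08,"ty":0,"tz":0.17,"rx":0,"ry":0,"rz":0,"claw":0},{"tx":-0.08,"ty":0,"tz":0.17,"rx":0,"ry":0,"rz":0,"claw":0},{"tx":-0.08,"ty":0,"tz":0.17,"rx":0,"ry":0,"rz":0,"claw":0}]}}

```text
t: 36.78
position: [0.4776, -0.2194, 0.0656]
eef_rot: [0.001, 0.724, 0.689, 0.0]
force: [-2.1, 0.3, 7.3]
opening: 0.003
```

Run:
```python
from h import *; from mv import plan
plan(.490,-.2185,.066,87.5)
```

```text
pos [ 0.4776 -0.2194  0.0656] yaw 87.15 -> t [ 0.05  0.41 -0.01] rz -0.07 q7 0.17 f [-2.1  0.3  7.3]
```

Emit:
{"op": "send_rows", "data": {"steps": [{"tx":0,"ty":0.1,"tz":-0.015,"rx":0,"ry":0,"rz":0,"claw":0},{"tx":0,"ty":0.25,"tz":-0.015,"rx":0,"ry":0,"rz":0,"claw":0},{"tx":0,"ty":0.4,"tz":-0.015,"rx":0,"ry":0,"rz":0,"claw":0},{"tx":0,"ty":0.55,"tz":-0.015,"rx":0,"ry":0,"rz":0,"claw":0},{"tx":0,"ty":0.7,"tz":-0.015,"rx":0,"ry":0,"rz":0,"claw":0},{"tx":0,"ty":0.85,"tz":-0.015,"rx":0,"ry":0,"rz":0,"claw":0},{"tx":0,"ty":0.95,"tz":-0.015,"rx":0,"ry":0,"rz":0,"claw":0},{"tx":0,"ty":0.95,"tz":-0.015,"rx":0,"ry":0,"rz":0,"claw":0}]}}

```text
t: 37.45
position: [0.5064, -0.2207, 0.0651]
eef_rot: [0.001, 0.724, 0.689, 0.0]
force: [2.2, -1.0, 3.0]
opening: 0.006
```

Run:
```python
from h import *; from mv import plan
plan(.490,-.2185,.066,87.5)
d=snap('wrist','w18')
cv2.imwrite('pics/w18z.png',cv2.resize(d['pixels'][100:420,150:450,::-1],None,fx=1.8,fy=1.8,interpolation=cv2.INTER_CUBIC))
```

```text
pos [ 0.5064 -0.2207  0.0651] yaw 87.17 -> t [ 0.05 -0.55 -0.03] rz -0.07 q7 0.15 f [ 2.2 -1.   3. ]
```

View pics/w18z.png

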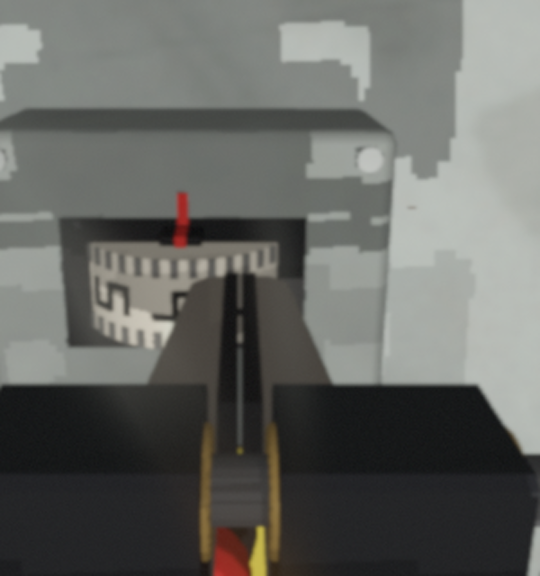

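Emit:
{"op": "send_rows", "data": {"steps": [{"tx":0,"ty":0,"tz":-0.4,"rx":0,"ry":0,"rz":0,"claw":0},{"tx":0.03,"ty":-0.5,"tz":-0.4,"rx":0,"ry":0,"rz":0,"claw":0},{"tx":0.03,"ty":-0.98,"tz":-0.4,"rx":0,"ry":0,"rz":0,"claw":0},{"tx":0.03,"ty":-0.98,"tz":-0.4,"rx":0,"ry":0,"rz":0,"claw":0},{"tx":0.03,"ty":-0.98,"tz":-0.2,"rx":0,"ry":0,"rz":0,"claw":0},{"tx":0.03,"ty":-0.98,"tz":-0.08,"rx":0,"ry":0,"rz":0,"claw":0},{"tx":0.03,"ty":-0.98,"tz":-0.01,"rx":0,"ry":0,"rz":0,"claw":0},{"tx":0.03,"ty":-0.98,"tz":0,"rx":0,"ry":0,"rz":0,"claw":0}]}}

```text
t: 38.17
position: [0.4769, -0.2182, 0.0654]
eef_rot: [-0.0, 0.724, 0.689, -0.0]
force: [-3.0, 0.7, 11.5]
opening: 0.005
```

Emit:
{"op": "send_rows", "data": {"steps": [{"tx":0,"ty":0.1,"tz":0,"rx":0,"ry":0,"rz":0,"claw":0},{"tx":0,"ty":0.25,"tz":0,"rx":0,"ry":0,"rz":0,"claw":0},{"tx":0,"ty":0.4,"tz":0,"rx":0,"ry":0,"rz":0,"claw":0},{"tx":0,"ty":0.55,"tz":0,"rx":0,"ry":0,"rz":0,"claw":0},{"tx":0,"ty":0.7,"tz":0,"rx":0,"ry":0,"rz":0,"claw":0},{"tx":0,"ty":0.85,"tz":0,"rx":0,"ry":0,"rz":0,"claw":0},{"tx":0,"ty":0.95,"tz":0,"rx":0,"ry":0,"rz":0,"claw":0},{"tx":0,"ty":0.95,"tz":0,"rx":0,"ry":0,"rz":0,"claw":0}]}}

```text
t: 38.83
position: [0.5065, -0.2196, 0.065]
eef_rot: [0.001, 0.724, 0.69, 0.001]
force: [1.9, -0.8, 5.0]
opening: 0.005
```

Emit:
{"op": "send_rows", "data": {"steps": [{"tx":0,"ty":0,"tz":-0.4,"rx":0,"ry":0,"rz":0,"claw":0},{"tx":0,"ty":-0.1,"tz":-1.2,"rx":0,"ry":0,"rz":0,"claw":0},{"tx":-0.5,"ty":-0.3,"tz":-2,"rx":0,"ry":0,"rz":0,"claw":0},{"tx":-1,"ty":-0.5,"tz":-3,"rx":0,"ry":0,"rz":0,"claw":0},{"tx":-1,"ty":-0.5,"tz":-3.5,"rx":0,"ry":0,"rz":0,"claw":0},{"tx":-1,"ty":-0.5,"tz":-3.5,"rx":0,"ry":0,"rz":0,"claw":0},{"tx":-1,"ty":-0.5,"tz":-3.5,"rx":0,"ry":0,"rz":0,"claw":0},{"tx":-1,"ty":-0.5,"tz":-3.5,"rx":0,"ry":0,"rz":0,"claw":0}]}}

```text
t: 39.5
position: [0.4874, -0.2479, 0.1689]
eef_rot: [-0.001, 0.724, 0.69, -0.0]
force: [1.1, -1.1, -0.5]
opening: 0.006
```

Run:
```python
from h import *; from mv import plan
plan(.490,-.2185,.066,87.5)
d=snap('wrist','w19')
cv2.imwrite('pics/w19z.png',cv2.resize(d['pixels'][110:270,190:390,::-1],None,fx=4,fy=4,interpolation=cv2.INTER_CUBIC)[:600])
```

```text
pos [ 0.4874 -0.2479  0.1689] yaw 87.2 -> t [0.98 0.04 3.43] rz -0.06 q7 0.26 f [ 1.1 -1.1 -0.5]
```

View pics/w19z.png

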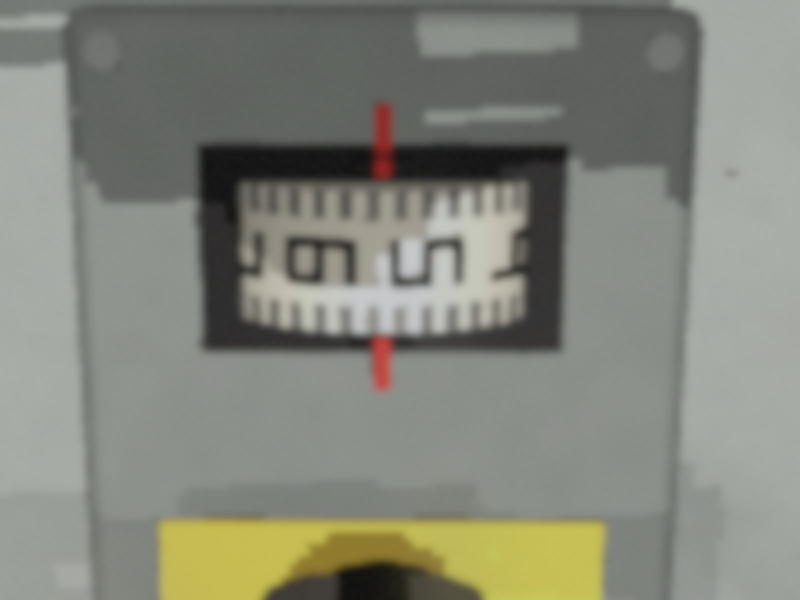

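Emit:
{"op": "send_rows", "data": {"steps": [{"tx":0.5,"ty":-0.1,"tz":0.8,"rx":0,"ry":0,"rz":0,"claw":0},{"tx":0.98,"ty":-0.11,"tz":1.6,"rx":0,"ry":0,"rz":0,"claw":0},{"tx":0.98,"ty":-0.11,"tz":2.4,"rx":0,"ry":0,"rz":0,"claw":0},{"tx":0.98,"ty":-0.11,"tz":3,"rx":0,"ry":0,"rz":0,"claw":0},{"tx":0.98,"ty":-0.11,"tz":3.3,"rx":0,"ry":0,"rz":0,"claw":0},{"tx":0.98,"ty":-0.11,"tz":3.42,"rx":0,"ry":0,"rz":0,"claw":0},{"tx":0.98,"ty":-0.11,"tz":3.47,"rx":0,"ry":0,"rz":0,"claw":0},{"tx":0.98,"ty":-0.11,"tz":3.48,"rx":0,"ry":0,"rz":0,"claw":0}]}}

```text
t: 40.22
position: [0.488, -0.2179, 0.0663]
eef_rot: [0.0, 0.724, 0.69, 0.001]
force: [0.4, 4.2, 9.2]
opening: 0.004
```

Emit:
{"op": "send_rows", "data": {"steps": [{"tx":0,"ty":0,"tz":0,"rx":0,"ry":0,"rz":0,"claw":0},{"tx":0,"ty":0.06,"tz":0,"rx":0,"ry":0,"rz":0,"claw":0},{"tx":0,"ty":0.14,"tz":0,"rx":0,"ry":0,"rz":0,"claw":0},{"tx":0,"ty":0.22,"tz":0,"rx":0,"ry":0,"rz":0,"claw":0},{"tx":0,"ty":0.3,"tz":0,"rx":0,"ry":0,"rz":0,"claw":0},{"tx":0,"ty":0.36,"tz":0,"rx":0,"ry":0,"rz":0,"claw":0},{"tx":0,"ty":0.39,"tz":0,"rx":0,"ry":0,"rz":0,"claw":0},{"tx":0,"ty":0.39,"tz":0,"rx":0,"ry":0,"rz":0,"claw":0}]}}

```text
t: 40.88
position: [0.4994, -0.2186, 0.0662]
eef_rot: [0.0, 0.724, 0.69, 0.001]
force: [-0.4, 2.9, 5.9]
opening: 0.004
```

Emit:
{"op": "send_rows", "data": {"steps": [{"tx":0,"ty":0,"tz":-0.4,"rx":0,"ry":0,"rz":0,"claw":0},{"tx":0,"ty":-0.1,"tz":-1.2,"rx":0,"ry":0,"rz":0,"claw":0},{"tx":-0.5,"ty":-0.2,"tz":-2,"rx":0,"ry":0,"rz":0,"claw":0},{"tx":-1,"ty":-0.2,"tz":-3,"rx":0,"ry":0,"rz":0,"claw":0},{"tx":-1,"ty":-0.2,"tz":-3.5,"rx":0,"ry":0,"rz":0,"claw":0},{"tx":-1,"ty":-0.2,"tz":-3.5,"rx":0,"ry":0,"rz":0,"claw":0},{"tx":-1,"ty":-0.2,"tz":-3.5,"rx":0,"ry":0,"rz":0,"claw":0},{"tx":-1,"ty":-0.2,"tz":-3.5,"rx":0,"ry":0,"rz":0,"claw":0}]}}

```text
t: 41.55
position: [0.4899, -0.2488, 0.1697]
eef_rot: [-0.001, 0.724, 0.69, -0.0]
force: [0.6, -0.2, -0.5]
opening: 0.009
```

Run:
```python
from h import *; from mv import plan
plan(.490,-.2185,.066,87.5)
d=snap('wrist','w20'); print(ray(d,280,210)[0])
cv2.imwrite('pics/w20z.png',cv2.resize(d['pixels'][110:270,190:390,::-1],None,fx=4,fy=4,interpolation=cv2.INTER_CUBIC)[:600])
```

```text
pos [ 0.4899 -0.2488  0.1697] yaw 87.2 -> t [ 1.01 -0.04  3.46] rz -0.06 q7 0.26 f [ 0.6 -0.2 -0.5]
[ 0.49316417 -0.17174939  0.34086125]
```

View pics/w20z.png

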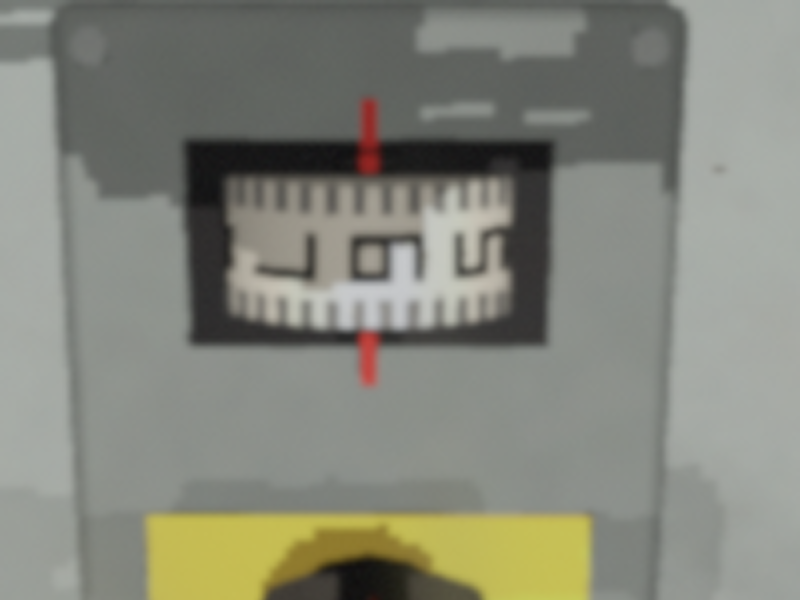

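Emit:
{"op": "send_rows", "data": {"steps": [{"tx":0.5,"ty":0,"tz":1,"rx":0,"ry":0,"rz":0,"claw":0},{"tx":1,"ty":0,"tz":2,"rx":0,"ry":0,"rz":0,"claw":0},{"tx":1,"ty":0,"tz":2.8,"rx":0,"ry":0,"rz":0,"claw":0},{"tx":1,"ty":0,"tz":3.3,"rx":0,"ry":0,"rz":0,"claw":0},{"tx":1,"ty":0,"tz":3.3,"rx":0,"ry":0,"rz":0,"claw":0},{"tx":1,"ty":0,"tz":3.3,"rx":0,"ry":0,"rz":0,"claw":0},{"tx":1,"ty":0,"tz":3.4,"rx":0,"ry":0,"rz":0,"claw":0},{"tx":1,"ty":0,"tz":3.46,"rx":0,"ry":0,"rz":0,"claw":0}]}}

```text
t: 42.27
position: [0.492, -0.2195, 0.0665]
eef_rot: [-0.0, 0.724, 0.689, -0.0]
force: [0.9, -0.4, -0.4]
opening: 0.001
```

Emit:
{"op": "send_rows", "data": {"steps": [{"tx":0,"ty":0,"tz":0.01,"rx":0,"ry":0,"rz":0,"claw":0},{"tx":0,"ty":0,"tz":0.01,"rx":0,"ry":0,"rz":0,"claw":0},{"tx":0,"ty":-0.03,"tz":0.01,"rx":0,"ry":0,"rz":0,"claw":0},{"tx":0,"ty":-0.06,"tz":0.01,"rx":0,"ry":0,"rz":0,"claw":0},{"tx":0,"ty":-0.09,"tz":0.01,"rx":0,"ry":0,"rz":0,"claw":0},{"tx":0,"ty":-0.11,"tz":0.01,"rx":0,"ry":0,"rz":0,"claw":0},{"tx":0,"ty":-0.11,"tz":0.01,"rx":0,"ry":0,"rz":0,"claw":0},{"tx":0,"ty":-0.11,"tz":0.01,"rx":0,"ry":0,"rz":0,"claw":0}]}}

```text
t: 42.93
position: [0.4887, -0.2194, 0.0664]
eef_rot: [-0.0, 0.724, 0.689, -0.0]
force: [-0.9, -0.6, 2.1]
opening: 0.005
```

Emit:
{"op": "send_rows", "data": {"steps": [{"tx":0,"ty":0,"tz":-0.4,"rx":0,"ry":0,"rz":0,"claw":0},{"tx":0,"ty":0,"tz":-1.2,"rx":0,"ry":0,"rz":0,"claw":0},{"tx":-0.5,"ty":0,"tz":-2,"rx":0,"ry":0,"rz":0,"claw":0},{"tx":-1,"ty":0,"tz":-3,"rx":0,"ry":0,"rz":0,"claw":0},{"tx":-1,"ty":0,"tz":-3.5,"rx":0,"ry":0,"rz":0,"claw":0},{"tx":-1,"ty":0,"tz":-3.5,"rx":0,"ry":0,"rz":0,"claw":0},{"tx":-1,"ty":0,"tz":-3.5,"rx":0,"ry":0,"rz":0,"claw":0},{"tx":-1,"ty":0,"tz":-3.5,"rx":0,"ry":0,"rz":0,"claw":0}]}}

```text
t: 43.6
position: [0.4867, -0.2486, 0.1708]
eef_rot: [-0.001, 0.724, 0.69, -0.0]
force: [-0.0, -0.8, 0.7]
opening: 0.004
```

Run:
```python
from h import *; from mv import plan
plan(.490,-.2185,.066,87.5)
d=snap('wrist','w21'); print(ray(d,280,210)[0])
cv2.imwrite('pics/w21z.png',cv2.resize(d['pixels'][110:270,190:390,::-1],None,fx=4,fy=4,interpolation=cv2.INTER_CUBIC)[:600])
```

```text
pos [ 0.4867 -0.2486  0.1708] yaw 87.2 -> t [1.01 0.06 3.49] rz -0.06 q7 0.26 f [-0.  -0.8  0.7]
[ 0.48992666 -0.17149593  0.34190776]
```

View pics/w21z.png

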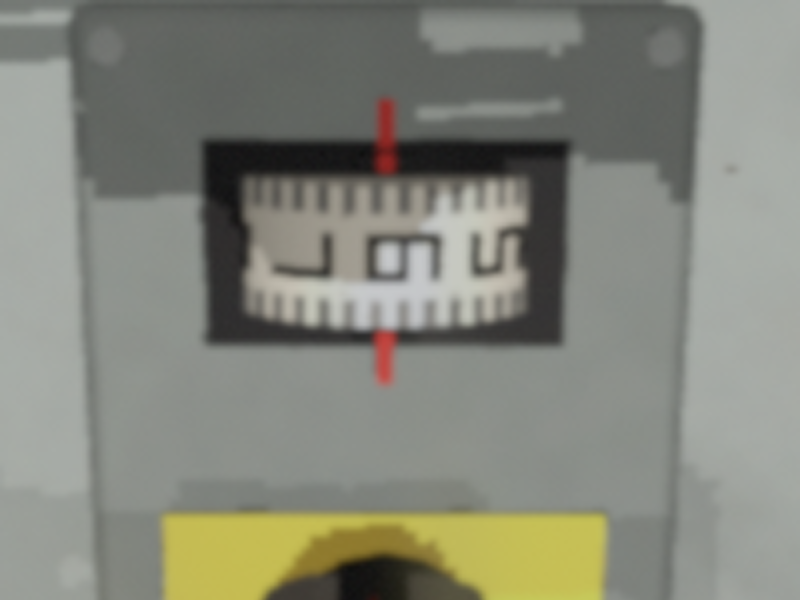

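Emit:
{"op": "send_rows", "data": {"steps": [{"tx":0.5,"ty":0.1,"tz":1,"rx":0,"ry":0,"rz":0,"claw":0},{"tx":1,"ty":0.1,"tz":2,"rx":0,"ry":0,"rz":0,"claw":0},{"tx":1,"ty":0.1,"tz":2.8,"rx":0,"ry":0,"rz":0,"claw":0},{"tx":1,"ty":0.1,"tz":3.3,"rx":0,"ry":0,"rz":0,"claw":0},{"tx":1,"ty":0.1,"tz":3.3,"rx":0,"ry":0,"rz":0,"claw":0},{"tx":1,"ty":0.1,"tz":3.3,"rx":0,"ry":0,"rz":0,"claw":0},{"tx":1,"ty":0.1,"tz":3.44,"rx":0,"ry":0,"rz":0,"claw":0},{"tx":1,"ty":0.1,"tz":3.54,"rx":0,"ry":0,"rz":0,"claw":0}]}}

```text
t: 44.32
position: [0.4926, -0.2199, 0.066]
eef_rot: [0.001, 0.724, 0.689, 0.0]
force: [-2.7, 2.0, 29.0]
opening: 0.007
```

Emit:
{"op": "send_rows", "data": {"steps": [{"tx":0,"ty":0,"tz":0,"rx":0,"ry":0,"rz":0,"claw":0},{"tx":0,"ty":0,"tz":0,"rx":0,"ry":0,"rz":0,"claw":0},{"tx":0,"ty":-0.03,"tz":0,"rx":0,"ry":0,"rz":0,"claw":0},{"tx":0,"ty":-0.06,"tz":0,"rx":0,"ry":0,"rz":0,"claw":0},{"tx":0,"ty":-0.09,"tz":0,"rx":0,"ry":0,"rz":0,"claw":0},{"tx":0,"ty":-0.12,"tz":0,"rx":0,"ry":0,"rz":0,"claw":0},{"tx":0,"ty":-0.12,"tz":0,"rx":0,"ry":0,"rz":0,"claw":0},{"tx":0,"ty":-0.12,"tz":0,"rx":0,"ry":0,"rz":0,"claw":0}]}}

```text
t: 44.98
position: [0.4892, -0.2197, 0.0663]
eef_rot: [0.001, 0.724, 0.689, 0.001]
force: [0.1, 0.1, 6.0]
opening: 0.004
```

Emit:
{"op": "send_rows", "data": {"steps": [{"tx":0,"ty":0,"tz":-0.4,"rx":0,"ry":0,"rz":0,"claw":0},{"tx":0,"ty":0,"tz":-1.2,"rx":0,"ry":0,"rz":0,"claw":0},{"tx":-0.5,"ty":0,"tz":-2,"rx":0,"ry":0,"rz":0,"claw":0},{"tx":-1,"ty":0,"tz":-3,"rx":0,"ry":0,"rz":0,"claw":0},{"tx":-1,"ty":0,"tz":-3.5,"rx":0,"ry":0,"rz":0,"claw":0},{"tx":-1,"ty":0,"tz":-3.5,"rx":0,"ry":0,"rz":0,"claw":0},{"tx":-1,"ty":0,"tz":-3.5,"rx":0,"ry":0,"rz":0,"claw":0},{"tx":-1,"ty":0,"tz":-3.5,"rx":0,"ry":0,"rz":0,"claw":0}]}}

```text
t: 45.65
position: [0.4858, -0.2486, 0.1694]
eef_rot: [-0.001, 0.724, 0.69, -0.0]
force: [0.4, 0.1, -0.7]
opening: 0.006
```

Run:
```python
from h import *; from mv import plan
plan(.490,-.2185,.066,87.5)
d=snap('wrist','w22'); print(ray(d,280,210)[0])
cv2.imwrite('pics/w22z.png',cv2.resize(d['pixels'][110:270,190:390,::-1],None,fx=4,fy=4,interpolation=cv2.INTER_CUBIC)[:600])
```

```text
pos [ 0.4858 -0.2486  0.1694] yaw 87.19 -> t [1.01 0.1  3.45] rz -0.06 q7 0.26 f [ 0.4  0.1 -0.7]
[ 0.48910033 -0.17153903  0.34053761]
```

View pics/w22z.png

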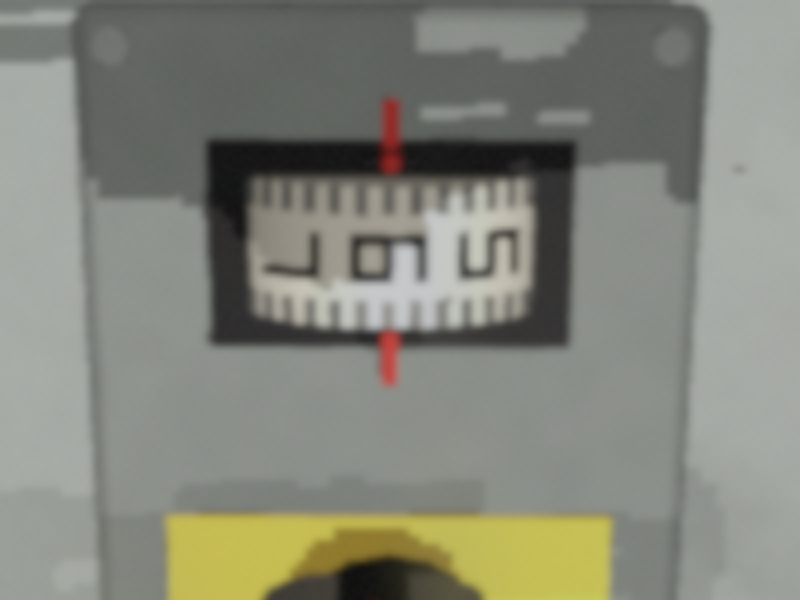

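Emit:
{"op": "send_rows", "data": {"steps": [{"tx":-0.4,"ty":0.03,"tz":0,"rx":0,"ry":0,"rz":0,"claw":70},{"tx":-0.9,"ty":0.06,"tz":0,"rx":0,"ry":0,"rz":0,"claw":70},{"tx":-1.4,"ty":0.1,"tz":0,"rx":0,"ry":0,"rz":0,"claw":70},{"tx":-1.78,"ty":0.11,"tz":0,"rx":0,"ry":0,"rz":0,"claw":70},{"tx":-1.78,"ty":0.11,"tz":0.4,"rx":0,"ry":0,"rz":0,"claw":70},{"tx":-1.78,"ty":0.11,"tz":1,"rx":0,"ry":0,"rz":0,"claw":70},{"tx":-1.78,"ty":0.11,"tz":1.5,"rx":0,"ry":0,"rz":0,"claw":70},{"tx":-1.78,"ty":0.11,"tz":1.5,"rx":0,"ry":0,"rz":0,"claw":70}]}}

```text
t: 46.37
position: [0.485, -0.3012, 0.1211]
eef_rot: [-0.003, 0.724, 0.689, -0.001]
force: [-1.1, 0.7, -0.2]
opening: 0.558
```

Run:
```python
from h import *; from mv import plan
plan(.4865,-.302,.066,87.5); print(telemetry.state()['opening'])
d=snap('wrist','w23')
im=d['pixels'].astype(int); m=((im[...,0]>90)&(im[...,1]<70)&(im[...,2]<80)).astype(np.uint8)
n,l,s,c=cv2.connectedComponentsWithStats(m)
for i in range(1,n):
    if s[i,4]>50: print(s[i],c[i],onz(d,*c[i],.080))
```

```text
pos [ 0.485  -0.3012  0.1211] yaw 87.18 -> t [-0.03  0.06  1.84] rz -0.06 q7 0.33 f [-1.1  0.7 -0.2]
0.5578011038454357
[283  49   7  23 119] [285.96638655  60.42857143] [ 0.49061916 -0.19989692  0.08      ]
[283 124   7  20  99] [285.63636364 132.61616162] [ 0.48871076 -0.23682754  0.08      ]
[ 254  210   63   64 1976] [280.2667004  239.34919028] [ 0.48261953 -0.29858775  0.08      ]
```

View pics/w23.png

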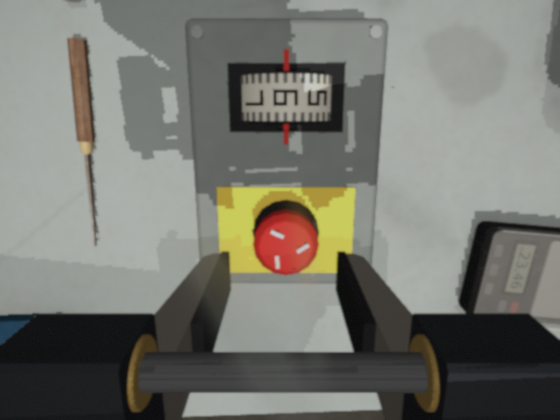

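Emit:
{"op": "send_rows", "data": {"steps": [{"tx":0,"ty":0.04,"tz":0,"rx":0,"ry":0,"rz":0,"claw":70},{"tx":0,"ty":0.04,"tz":0.2,"rx":0,"ry":0,"rz":0,"claw":70},{"tx":0,"ty":0.04,"tz":0.6,"rx":0,"ry":0,"rz":0,"claw":70},{"tx":0,"ty":0.04,"tz":1.1,"rx":0,"ry":0,"rz":0,"claw":70},{"tx":0,"ty":0.04,"tz":1.6,"rx":0,"ry":0,"rz":0,"claw":70},{"tx":0,"ty":0.04,"tz":1.82,"rx":0,"ry":0,"rz":0,"claw":70},{"tx":0,"ty":0.04,"tz":1.82,"rx":0,"ry":0,"rz":0,"claw":40},{"tx":0,"ty":0.04,"tz":1.82,"rx":0,"ry":0,"rz":0,"claw":30}], "newtons": 12}}

```text
t: 47.08
position: [0.4886, -0.3027, 0.0703]
eef_rot: [-0.0, 0.724, 0.689, -0.0]
force: [0.3, -0.6, -0.1]
opening: 0.577
```

Emit:
{"op": "send_rows", "data": {"steps": [{"tx":0,"ty":0,"tz":0,"rx":0,"ry":0,"rz":0,"claw":20},{"tx":0,"ty":0,"tz":0,"rx":0,"ry":0,"rz":0,"claw":20},{"tx":0,"ty":0,"tz":0,"rx":0,"ry":0,"rz":0,"claw":20},{"tx":0,"ty":0,"tz":0,"rx":0,"ry":0,"rz":0,"claw":20},{"tx":0,"ty":0,"tz":0,"rx":0,"ry":0,"rz":0,"claw":20},{"tx":0,"ty":0,"tz":0,"rx":0,"ry":0,"rz":0,"claw":20},{"tx":0,"ty":0,"tz":0,"rx":0,"ry":0,"rz":0,"claw":20},{"tx":0,"ty":0,"tz":0,"rx":0,"ry":0,"rz":0,"claw":20}]}}

```text
t: 47.75
position: [0.4864, -0.303, 0.0709]
eef_rot: [-0.001, 0.725, 0.689, -0.001]
force: [-5.2, 1.5, 3.0]
opening: 0.43
```

Emit:
{"op": "send_rows", "data": {"steps": [{"tx":0,"ty":0,"tz":-0.02,"rx":0,"ry":0,"rz":0.8,"claw":20},{"tx":0,"ty":0,"tz":-0.04,"rx":0,"ry":0,"rz":1.7,"claw":20},{"tx":0,"ty":0,"tz":-0.06,"rx":0,"ry":0,"rz":2.6,"claw":20},{"tx":0,"ty":0,"tz":-0.08,"rx":0,"ry":0,"rz":3.5,"claw":20},{"tx":0,"ty":0,"tz":-0.1,"rx":0,"ry":0,"rz":4.4,"claw":20},{"tx":0,"ty":0,"tz":-0.12,"rx":0,"ry":0,"rz":5.3,"claw":20},{"tx":0,"ty":0,"tz":-0.14,"rx":0,"ry":0,"rz":6.2,"claw":20},{"tx":0,"ty":0,"tz":-0.16,"rx":0,"ry":0,"rz":7.1,"claw":20}]}}

```text
t: 48.42
position: [0.4869, -0.3031, 0.0757]
eef_rot: [-0.001, 0.901, 0.434, -0.001]
force: [-4.4, -0.9, 0.1]
opening: 0.433
```

Emit:
{"op": "send_rows", "data": {"steps": [{"tx":0,"ty":0,"tz":-0.02,"rx":0,"ry":0,"rz":0.8,"claw":20},{"tx":0,"ty":0,"tz":-0.04,"rx":0,"ry":0,"rz":1.5,"claw":20},{"tx":0,"ty":0,"tz":-0.05,"rx":0,"ry":0,"rz":2.1,"claw":20},{"tx":0,"ty":0,"tz":-0.05,"rx":0,"ry":0,"rz":2.7,"claw":20},{"tx":0,"ty":0,"tz":-0.05,"rx":0,"ry":0,"rz":3.3,"claw":20},{"tx":0,"ty":0,"tz":-0.05,"rx":0,"ry":0,"rz":3.8,"claw":20},{"tx":0,"ty":0,"tz":-0.05,"rx":0,"ry":0,"rz":3.8,"claw":20},{"tx":0,"ty":0,"tz":-0.05,"rx":0,"ry":0,"rz":3.8,"claw":20}]}}

```text
t: 49.08
position: [0.4883, -0.3026, 0.0771]
eef_rot: [-0.0, 0.959, 0.282, -0.0]
force: [-1.7, 1.2, -0.7]
opening: 0.428
```

Run:
```python
from h import *; from mv import plan
plan(.4865,-.302,.066,87.5); s=telemetry.state(); print(s['opening'],s['wrist_torque'])
snap('wrist','w24')
```

```text
pos [ 0.4883 -0.3026  0.0771] yaw 32.77 -> t [-0.04 -0.05  0.37] rz -10.95 q7 -0.49 f [-1.7  1.2 -0.7]
0.4280199778518765 [0.16787941 0.49318859 0.15695427]
```

View pics/w24.png

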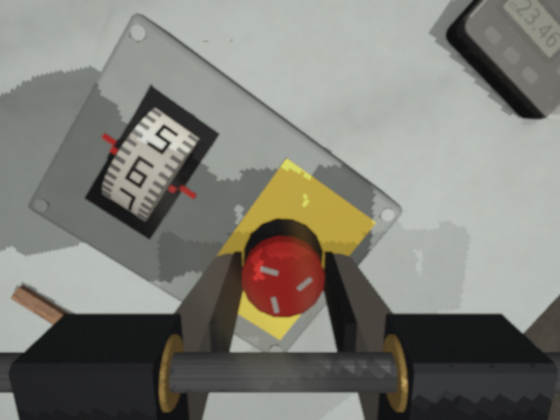

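Emit:
{"op": "send_rows", "data": {"steps": [{"tx":0,"ty":0,"tz":0,"rx":0,"ry":0,"rz":0,"claw":55},{"tx":0,"ty":0,"tz":0,"rx":0,"ry":0,"rz":0,"claw":70},{"tx":0,"ty":0,"tz":0,"rx":0,"ry":0,"rz":0,"claw":70},{"tx":0,"ty":0,"tz":0,"rx":0,"ry":0,"rz":0,"claw":70},{"tx":0,"ty":0,"tz":-0.8,"rx":0,"ry":0,"rz":0,"claw":70},{"tx":0,"ty":0,"tz":-2,"rx":0,"ry":0,"rz":0,"claw":70},{"tx":0,"ty":0,"tz":-3.2,"rx":0,"ry":0,"rz":0,"claw":70},{"tx":0,"ty":0,"tz":-4.2,"rx":0,"ry":0,"rz":0,"claw":70}]}}

```text
t: 49.8
position: [0.489, -0.3031, 0.2052]
eef_rot: [0.001, 0.96, 0.281, 0.001]
force: [0.6, -0.9, 0.9]
opening: 0.697
```

Run:
```python
from h import *; from mv import plan
plan(.4865,-.302,.066,87.5)
d=snap('wrist','w25'); snap('side','s25')
def marks(f,box,z):
    d=load(f);u0,u1,v0,v1=box;p=d['pixels'][v0:v1,u0:u1].astype(int)
    red=((p[...,0]>90)&(p[...,1]<75)&(p[...,2]<85)).astype(np.uint8)
    c=max(cv2.findContours(red,cv2.RETR_EXTERNAL,cv2.CHAIN_APPROX_NONE)[0],key=cv2.contourArea); hull=cv2.convexHull(c)
    fill=cv2.fillConvexPoly(np.zeros_like(red),hull,1); fill=cv2.erode(fill,np.ones((5,5),np.uint8))
    m=((p[...,1]>105)&(fill>0)).astype(np.uint8)
    n,l,s,cc=cv2.connectedComponentsWithStats(m)
    pts=[onz(d,cc[i][0]+u0,cc[i][1]+v0,z) for i in range(1,n) if s[i,4]>5]
    ctr=np.mean(pts,0); print(f,ctr,[round(float(np.degrees(np.arctan2(q[1]-ctr[1],q[0]-ctr[0]))),1) for q in pts])
marks('w1',(290,350,110,170),.088); marks('w23',(245,325,200,280),.082)
im=d['pixels'].astype(int); m=((im[...,0]>90)&(im[...,1]<70)&(im[...,2]<80)).astype(np.uint8); n,l,s,c=cv2.connectedComponentsWithStats(m); i=1+np.argmax(s[1:,4]); print(s[i],c[i])
x,y,w,h,_=s[i]; marks('w25',(x-3,x+w+3,y-3,y+h+3),.088)
```

```text
pos [ 0.489  -0.3031  0.2052] yaw 32.67 -> t [-0.05 -0.08  4.64] rz -10.97 q7 -0.49 f [ 0.6 -0.9  0.9]
w1 [ 0.48528229 -0.30286813  0.088     ] [-3.4, 116.6, -123.2]
w23 [ 0.48547455 -0.30347253  0.082     ] [117.3, -2.9, -123.8]
[ 258  186   47   47 1558] [281.09884467 208.36713736]
w25 [ 0.48498539 -0.30307957  0.088     ] [71.3, -48.6, -168.3]
```

View pics/w25.png

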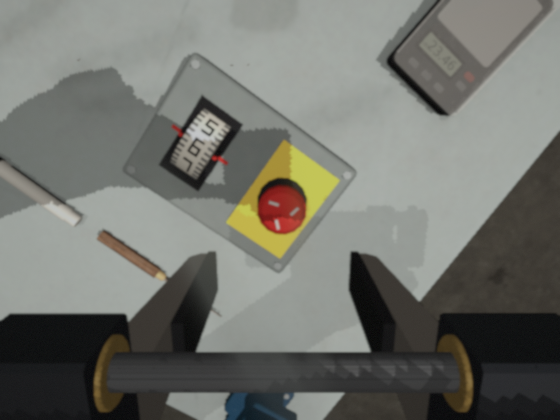

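Run:
```python
from h import *
d=snap('side','s26'); c=snap('scene','c26')
a=d['pixels'][:,:,::-1]
z1=cv2.resize(a[265:400,100:330],None,fx=3.2,fy=3.2,interpolation=cv2.INTER_CUBIC); cv2.imwrite('pics/s26z.png',z1)
cv2.imwrite('pics/c26z.png',cv2.resize(c['pixels'][150:330,100:390,::-1],None,fx=2.7,fy=2.7,interpolation=cv2.INTER_CUBIC))
```

```text
(no output)
```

View pics/s26z.png

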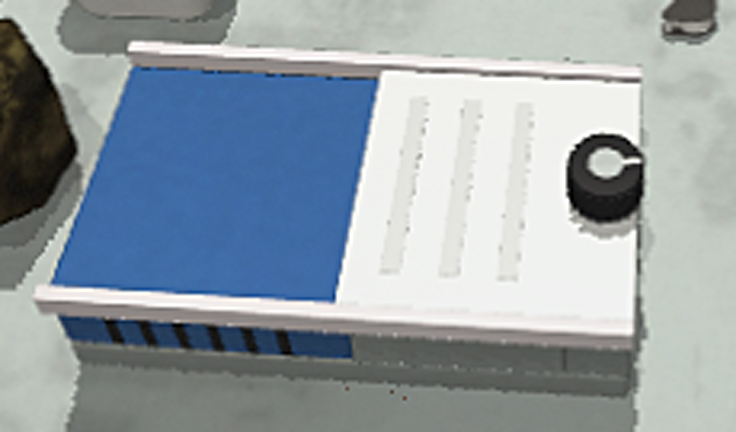

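View pics/c26z.png

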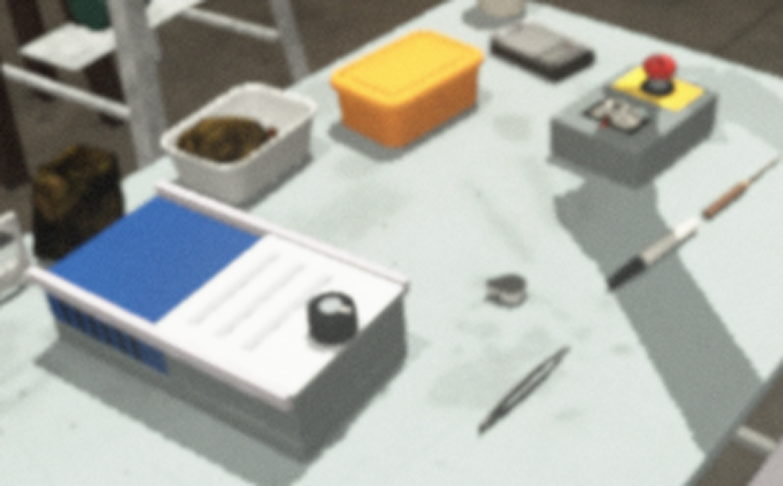

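View pics/s26.png

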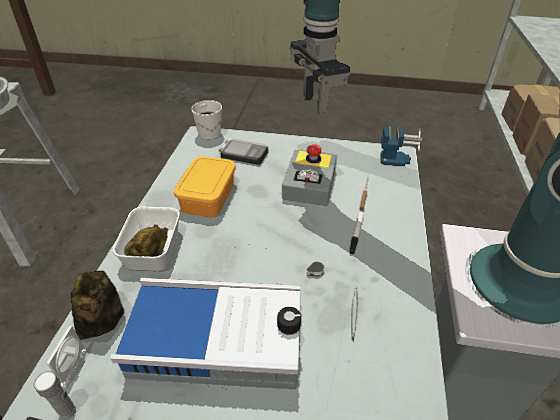

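Run:
```python
from h import *
d=load('side0');e=load('s26')
A=lambda a,b:np.degrees(np.arctan2(b[1]-a[1],b[0]-a[0]))
F=lambda x,y: onz(d,100+x/3.8,265+y/3.8,.111)
G=lambda x,y: onz(e,100+x/3.2,265+y/3.2,.108)
print(A(F(448,177),F(414,168)),A(G(607,163),G(640,160)),G(607,163))
```

```text
-6.876807747687023 -163.9437170854329 [0.46577262 0.24600944 0.108     ]
```

Run:
```python
from h import *
print(ticket.close_job())
```

```text
the job is handed in; nothing more can be done
None
```

I finished every step in the order asked and handed the job in at about 50 s of the 208 s allowed. One last check disagreed with the text: how far the clamp knob turned.

- **Mushroom stop, press:** I pressed it until it bottomed out at 82 mm height, with 16 N on the tool.
- **Pebbles:** three were present, and I saw no fourth in any view. I put all three in the tub and saw them lying there before closing it.
- **Cover:** I slid it shut until it met its end stop at 18 N. The last pictures show its front edge flush with the rails.
- **Clamp knob:** it stopped hard. A second twist with a firmer grip read about 1.1 N m against 0.06 N m of friction, and the knob did not move. Its top sank by about 3.6 mm.
- **Timer wheel:** the 6 stands centred between the pointers, after I rolled it slightly too far and brought it back.
- **Mushroom stop, twist:** the marks on its head turned about 45.5°, against the 45.8° (0.8 rad) expected. I did not measure its final height separately.
- **Loupe:** it shows no movement in the last pictures, and the robot was touching nothing.

**The check that disagreed:** the clamp knob's mark turned only about 158–160° (2.8 rad), not the full 172° (3.0 rad). Because it was hard against its stop, I took this to mean it did not start quite at zero, but I could not confirm that.

While I brought the wheel back, the fingertip pressed on it with 29 N for a moment, more than the 2 to 4 N suggested but below the 40 N limit.

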